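# Fetch the colour-paste tin from behind the bottles and put it on the scale

## Task

The squat tin of colour paste at the back of the wooden tote is hemmed in by a tall steel tin and two plastic bottles: first lift these three out and stand them all on the steel drip tray. Then stand the squat tin upright in the middle of the scale's pan, and only after that put the tall tin and the two bottles back in the tote, each upright in the place where it stood at the start. Set everything down gently, tip and drop nothing, and leave the cup, the tape roll and the brush alone.

Things in the scene. Friction and masses are not known exactly. Their poses are not given: they have to be found in the camera images.
- tote: Fixed shallow open plywood box, 204 (x) x 250 (y) x 50 mm high, walls 10 mm, floor 6 mm. Origin: centre of its underside (inner floor at z = +6 mm); x to its back; yaw within 0.2 rad. In it stand the squat tin, 30 mm behind its centre, and about 70 mm from that, centre to centre, the other three containers, shuffled: one in front (-x), one left (+y), one right (-y).
- drip_tray: Fixed flat drip tray of bright sheet steel, 200 (x) x 240 (y) mm, empty: the side area. Floor 3 mm thick, surrounded by a lip 6 mm wide and 14 mm high. Origin: centre of its underside on the bench (inner floor at z = +3 mm). Yaw within 0.2 rad.
- scale: Fixed grey bench scale with a square stainless pan, 160 (x) x 170 (y) mm, its flat top 58 mm above the bench. Origin: on the bench, straight below the middle of the pan. A low keypad with a display (up to 45 mm high) reaches to 153 mm in front (-x). Yaw within 0.2 rad. The pan does not move.
- paste_tin: Squat round plain metal tin (colour paste), diameter 66 mm, 44 mm high, about 0.24 kg. The lowest of the four containers and the one to fetch. Origin: centre of its underside; z up.
- lever_tin: Tall round steel tin with a pressed-in lid and a paper band, diameter 64 mm, 112 mm high, flat top, about 0.38 kg. Origin: centre of its underside; z up.
- round_bottle: White plastic bottle with a round body, diameter 60 mm, straight up to 105 mm, then a shoulder and a screw cap of diameter 38 mm from 120 to 140 mm. About 0.32 kg. Origin: centre of its underside; z up.
- square_bottle: White plastic bottle with a square body, 58 x 58 mm with rounded edges, straight up to 105 mm, then a shoulder and a round screw cap of diameter 36 mm from 114 to 134 mm. About 0.34 kg. Origin: centre of its underside; x and y axes square to its side faces; z up.
- mixing_cup: Bystander: empty loose paper-white cup, rim diameter 90 mm, 105 mm high, on the far side of the bench. Origin: centre of its underside. Leave it where it is.
- tape_roll: Bystander: loose roll of tan tape lying flat, diameter 110 mm, bore 76 mm, 36 mm high, on the far side of the bench. Origin: centre of its underside. Leave it where it is.
- flat_brush: Bystander: loose flat brush lying on the far side of the bench, about 205 mm long (x, bristles to +x), 54 mm wide, 16 mm high. Origin: on its underside, near the middle of its length. Leave it where it is.

How it is judged:
By the outcome, as a careful person would: the job done as asked, in the order asked, and still so for the second after the job is handed in, with the robot touching nothing.
It also fails if it takes over 144 s, if anything falls off the work surface, if the arm or the gripper's body presses on something with over 40 N, if the wrist force passes 120 N, or if a joint passes its speed limit or range.

## Robot

A 7-joint arm with a two-finger parallel gripper is mounted at the origin on the work surface. World frame = base frame: x ahead of the robot, y to its left, z up, the work surface at z = 0. Lengths are in m, angles in rad, forces in N, time in s.
With the tool pointing down it reaches from about 0.4 to 0.9 m from the base axis. Payload 5.5 kg.
Tool frame: the origin (TCP) lies midway between the tips of the shut fingers; the grasp point (between the pads) lies 19 mm behind it; z points along the fingers, y is the line along which they close (so a half turn about z gives the same grasp; the last joint's range is limited). The gripper opens to 85 mm and grips with 20 to 120 N. Pads are 22 mm wide; open, the fingers measure 114 mm over their backs; the gripper's body (76 mm by 85 mm) begins 54 mm behind the grasp point. The pads swing forward as they close: fully open they stand 13 mm farther back than shut.
Start: joints at [1.566, 0.501, -0.427, 1.55, 0.221, 1.138, -0.21], TCP at [0.172, -0.627, 0.231] pointing down, gripper open.
Joint ranges: [-2.88, 2.88], [-0.31, 2.03], [-1.54, 1.56], [0.2, 2.42], [-1.41, 4.55], [0.19, 2.02], [-2.57, 2.57]. Speed limits (rad/s): [2.57, 2.57, 3.14, 3.14, 3.14, 3.14, 3.14].

## Interface

Orientations are given as a 3x3 rotation matrix whose columns are the frame's x, y, z axes.
In Python, from station import robot gives the robot as it stands.
- The arm moves only by the tool move_arm, never from a script. Its argument "rows" is one flat list of numbers, 5 for each row, row after row: the closure, from -1 (fully open) to 1 (shut), then the shift along the tool's x, y, z each as a share of 15 cm, from -1 to 1, then the turn about the tool's z as a share of 180 degrees, from -1 to 1. In form: [claw, dx, dy, dz, spin, claw, dx, dy, dz, spin, ...]. A call has 1 to 12 rows; each row is the pose to reach, as a shift and turn from the pose commanded when the call began, along the tool's axes at that moment, turning the shorter way round; what a row does not reach only later rows make up. A row lasts 1/10 s, in which the tool goes at most 50 mm and 8.59 degrees, less where a joint would pass 70% of its speed; a pose out of reach is approached as far as the arm can. A call with a number of a shift or a turn outside -1 to 1 is refused whole. A call with a gripper value outside its range is refused whole. The fingers move at their own pace and stop on an object; "squeeze" is the grip in N (left out, the last holds). Time passes only in rows, so rows that repeat a pose let the fingers close. It gives the time, the measured TCP pose, the force, the opening and the grip force at its end, in the units of the state.
- robot.get_state(): the state, without advancing time (a new reading comes with each control period).
- robot.get_image(name): name is "scene" or "top" or "wrist"; returns (picture, depth): 384x512x3 uint8, blue, green, red; 384x512 float32, m along the optical axis (not along the pixel's ray), 0 where there is no reading.
- robot.camera_info(name): a dict with "camera_matrix" (3x3 intrinsics, pixels), "pose" (4x4, takes a point from camera to world coordinates). Camera axes: x right, y down, z forward; pixel columns grow to the right and rows downward; lengths in m; the calibration is good to about 2 mm. A picture is of the moment at which its call begins: read the wrist's pose just before it. camera_info takes no time and is no camera call; for the wrist camera it gives the pose at the moment of the call.
- robot.hand_in(): hands the job in; it is judged then, once.
The state is a dict: "time_s": time; "joints": joint angles; "dq": joint speeds; "tau": joint torques, N m; "ee_pos": TCP position; "ee_rot": TCP orientation; "force": force on the tool from outside, world axes, zero at the start; "wrist_torque": the same for the moment, N m; "finger_gap": finger opening in m; "grip_force": force on a finger pad.
Only numpy, scipy, OpenCV 4.12 (cv2) and the standard library are available. Lean on these libraries where they do the work, as an engineer would, in place of code of your own. Each camera call takes 0.05 s, during which the arm holds its last target. There are 200 camera calls.

## Working session

There is one attempt and no reset: what is moved stays moved. The work goes in short steps, Python scripts to look and compute and a tool call to move; the robot and the scene stay as the last step left them, time stands still between calls to the robot, and variables do not carry over. Pictures are saved under pics/ and viewed, at most 14 in all, crops included, and the job is handed in when it is done.

Besides the shell and the picture viewer there is one more tool, called as a command line: name --argument value ..., lists and objects as JSON in quotes. move_arm: Moves the arm, as the interface text tells. Shift numbers are shares of 15 cm and turn numbers shares of 180 degrees, none past 1 either way. Its arguments: {"type":"object","properties":{"rows":{"type":"array","items":{"type":"number","minimum":-1,"maximum":1}},"squeeze":{"type":"number"}},"required":["rows"]}

```bash
ls; mkdir -p pics
python3 - <<'E'
from station import robot
import cv2,numpy as np
s=robot.get_state();print(s)
for n in("top","scene"):
    im,d=robot.get_image(n);c=robot.camera_info(n)
    np.savez(f"pics/{n}.npz",im=im,d=d,K=c["camera_matrix"],P=c["pose"])
    cv2.imwrite(f"pics/{n}0.png",im);print(n,c,(d>0).mean())
E
```

```text
pics
{'time_s': 0.0, 'joints': array([ 1.56619973,  0.50182253, -0.42680029,  1.55148119,  0.22082874,
        1.13828712, -0.21029459]), 'dq': array([ 0.00074875, -0.00063028,  0.00021318,  0.00033091,  0.00127425,
        0.00216142,  0.00082981]), 'tau': array([-6.08533210e-04, -5.69518518e+01, -5.81649005e+00, -2.80945534e+01,
        1.05641579e-02,  1.17249021e-02, -4.71854236e-07]), 'ee_pos': array([ 0.17176359, -0.62616685,  0.23026305]), 'ee_rot': array([[ 9.64333389e-01,  2.64690174e-01, -4.75804109e-04],
       [ 2.64690599e-01, -9.64331567e-01,  1.87482651e-03],
       [ 3.74152320e-05, -1.93389867e-03, -9.99998129e-01]]), 'force': array([ 0.34072723, -0.07141479,  0.01750016]), 'wrist_torque': array([-0.00162622,  0.00844229,  0.01150978]), 'grip_force': 0.0, 'finger_gap': 0.08537574042898954}
top {'camera_matrix': array([[417.15093371,   0.        , 250.02641361],
       [  0.        , 417.15093371, 191.11892411],
       [  0.        ,   0.        ,   1.        ]]), 'pose': array([[-0.01727403, -0.98052769,  0.1956197 ,  0.40734172],
       [-0.99966429,  0.01315829, -0.02231963,  0.00431256],
       [ 0.01931099, -0.19593957, -0.98042581,  1.03611403],
       [ 0.        ,  0.        ,  0.        ,  1.        ]])} 0.9960683186848959
scene {'camera_matrix': array([[428.386753  ,   0.        , 251.55529896],
       [  0.        , 428.386753  , 191.27279427],
       [  0.        ,   0.        ,   1.        ]]), 'pose': array([[-0.41701693,  0.59523555, -0.68687082,  1.39254047],
       [ 0.9088296 ,  0.28240235, -0.30704669,  0.32546567],
       [ 0.01120883, -0.7522922 , -0.65873425,  0.79345035],
       [ 0.        ,  0.        ,  0.        ,  1.        ]])} 0.9960479736328125
```

View pics/top0.png

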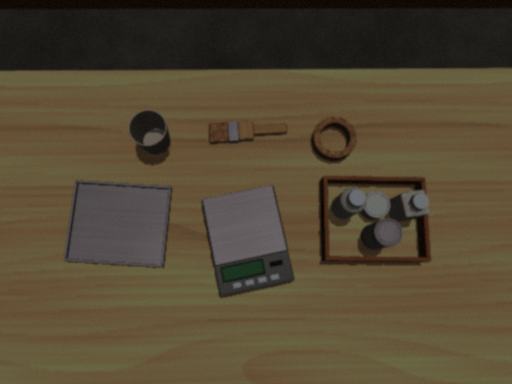

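View pics/scene0.png

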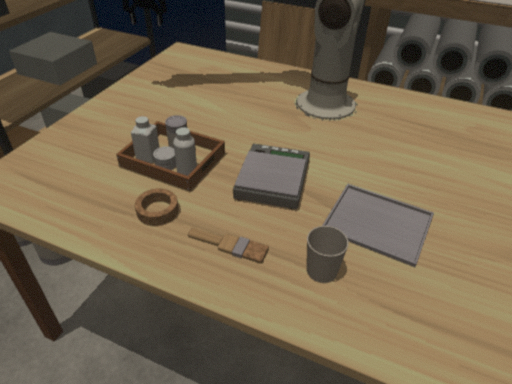

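Top view: the tray is at left (67–172, 182–266), with the scale in the middle (pan 203–286, 187–262) and the tote at right (322–428, 178–262). In the tote, the round bottle's cap is at (356,199), the paste tin at (376,206), the square bottle's cap at (419,202) and the lever tin at (388,233). The scene view confirms this layout.

```bash
cat > h.py <<'E'
import numpy as np,cv2
def cloud(n,im=None,d=None,K=None,P=None):
    if d is None:
        f=np.load(f"pics/{n}.npz");im,d,K,P=f["im"],f["d"],f["K"],f["P"]
    v,u=np.mgrid[:d.shape[0],:d.shape[1]]
    c=np.stack([(u-K[0,2])*d/K[0,0],(v-K[1,2])*d/K[1,1],d],-1)
    w=c@P[:3,:3].T+P[:3,3]; w[d<=0]=np.nan
    return w,im
def sel(w,x0,x1,y0,y1,z0,z1):
    p=w.reshape(-1,3);p=p[~np.isnan(p[:,0])]
    return p[(p[:,0]>x0)&(p[:,0]<x1)&(p[:,1]>y0)&(p[:,1]<y1)&(p[:,2]>z0)&(p[:,2]<z1)]
def rect(p):
    (c,s,a)=cv2.minAreaRect((p[:,:2]*1000).astype(np.float32));return np.round(c,1),np.round(s,1),round(a,1)
def circ(p):
    x=p[:,:2];A=np.c_[2*x,np.ones(len(x))];s=np.linalg.lstsq(A,(x**2).sum(1),rcond=None)[0]
    return np.round(1000*s[:2],1),round(1000*float(np.sqrt(s[2]+s[0]**2+s[1]**2)),1)
E
python3 - <<'E'
from h import *
for n in("top","scene"):
    w,im=cloud(n)
    px={'table':(250,330),'tray':(120,225),'pan':(240,225),'round':(356,199),'paste':(376,206),'sq':(419,202),'lever':(388,233),'cup':(150,125)} if n=="top" else {'tray':(380,225),'pan':(272,175),'round':(185,135),'paste':(164,153),'sq':(143,123),'lever':(177,120)}
    for k,(u,v) in px.items(): print(n,k,np.round(1000*w[v,u],1))
    print('tote',rect(sel(w,.2,.75,-.5,-.1,.044,.053)))
    print('pan',rect(sel(w,.3,.65,-.12,.16,.055,.061)))
    print('tray lip',rect(sel(w,.2,.7,.17,.55,.010,.017)))
w,_=cloud("top");q,_=cloud("scene")
for nm,y0,y1 in(('sq',-.5,-.34),('mid',-.38,-.26),('rnd',-.3,-.18)):
    for z0,z1 in((.138,.150),(.112,.122),(.045,.055)):
        for W in (w,q):
            p=sel(W,.25,.55,y0,y1,z0,z1)
            if len(p)>8: print(nm,z0,len(p),np.round(1000*p.min(0)),np.round(1000*p.max(0)),np.round(1000*p.mean(0)),rect(p))
E
```

```text
top table [277.2 -13.5  -3.8]
top tray [532.5 303.7   2.4]
top pan [521.8   7.   56.3]
top round [ 564.3 -246.5  146.4]
top paste [ 563.4 -320.8   50.3]
top sq [ 556.9 -387.4  139.1]
top lever [ 492.  -321.2  116.2]
top cup [782.7 231.8  27.9]
tote (array([ 526.4, -273.6]), array([343.4, 224.4]), 88.7)
pan (array([523.3,  -3.1]), array([159.9, 170. ]), 11.1)
tray lip (array([536.8, 304.7]), array([240.9, 200.1]), 85.4)
scene tray [546.  311.8   2.7]
scene pan [537.4   3.8  55.3]
scene round [ 580.5 -237.3  142.2]
scene paste [ 570.3 -325.    47.8]
scene sq [ 574.7 -379.   138.1]
scene lever [ 489.7 -322.8  115.6]
tote (array([ 538.9, -277.6]), array([337.6, 209.8]), 88.4)
pan (array([526.5,  -4.1]), array([164. , 170.1]), 11.1)
tray lip (array([539.1, 303.5]), array([239.8, 203.5]), 85.5)
sq 0.138 33 [ 542. -406.  138.] [ 550. -377.  144.] [ 547. -393.  141.] (array([ 545.7, -391.5]), array([ 8.4, 29.7]), 0.1)
sq 0.112 207 [ 470. -417.  112.] [ 550. -340.  122.] [ 516. -366.  116.] (array([ 520.7, -368.8]), array([ 39.3, 109.4]), 42.3)
sq 0.112 51 [ 466. -385.  112.] [ 548. -340.  12
[... 655 characters left out ...]
   50.] (array([ 491.2, -322. ]), array([118.4, 116.7]), 88.5)
mid 0.045 94 [ 434. -371.   45.] [ 550. -261.   55.] [ 493. -313.   49.] (array([ 490.7, -317.1]), array([ 60.8, 147.6]), 64.3)
rnd 0.112 139 [ 472. -300.  112.] [ 550. -227.  122.] [ 520. -271.  117.] (array([ 522.3, -275.1]), array([105.6,  33.4]), 42.8)
rnd 0.112 23 [ 478. -300.  113.] [ 516. -292.  119.] [ 501. -296.  116.] (array([ 497.3, -295.6]), array([37.7,  8. ]), 0.3)
rnd 0.045 418 [ 435. -300.   45.] [ 550. -192.   55.] [ 472. -226.   50.] (array([ 492.7, -245.9]), array([108.4, 114.1]), 89.8)
rnd 0.045 177 [ 434. -300.   45.] [ 548. -193.   53.] [ 471. -224.   48.] (array([ 470.2, -222.1]), array([146.,  80.]), 43.6)
```

Run:
```python
from h import *
w,_=cloud("top");q,_=cloud("scene")
for W in(w,q):
    W_=W.copy(); 
    t=sel(W,.42,.68,-.47,-.17,.046,.056)
    # keep points near the outline only
    r=t[(np.abs(t[:,0]-.537)>.085)|(np.abs(t[:,1]+.318)>.105)]
    print('tote',len(r),rect(r))
    near=lambda c,r,z0,z1:(lambda p:p[np.hypot(p[:,0]-c[0],p[:,1]-c[1])<r])(sel(W,.4,.7,-.5,-.1,z0,z1))
    for nm,c,r,z0,z1 in(('lever top',(.498,-.323),.045,.111,.125),('paste top',(.567,-.322),.036,.043,.055),('round cap',(.572,-.246),.03,.141,.153),('sq cap',(.566,-.392),.03,.135,.147)):
        p=near(c,r,z0,z1)
        e,rr=cv2.minEnclosingCircle((1000*p[:,:2]).astype(np.float32)) if len(p)>3 else (None,0)
        print(nm,len(p),'enc',np.round(e,1),round(rr,1),'mean',np.round(1000*p.mean(0),1))
    for nm,c in(('round side',(.572,-.246)),('lever side',(.495,-.323))):
        p=near(c,.04,.06,.10);print(nm,len(p),circ(p))
    p=near((.566,-.392),.045,.06,.107);print('sq side',len(p),rect(p),np.round(1000*p.min(0)),np.round(1000*p.max(0)))
    p=near((.566,-.392),.045,.107,.118);print('sq shoulder',len(p),rect(p))
```

```text
tote 1439 (array([ 535.1, -319.9]), array([251.1, 204.2]), 88.3)
lever top 647 enc [ 494. -322.] 32.1 mean [ 493.3 -321.6  116.3]
paste top 546 enc [ 567.7 -323. ] 33.6 mean [ 566.5 -324.4   48.7]
round cap 235 enc [ 567.3 -250.7] 19.5 mean [ 567.3 -249.8  145.7]
sq cap 212 enc [ 558.8 -392.3] 18.8 mean [ 558.7 -391.2  139.5]
round side 115 (array([ 567.9, -250.4]), 29.6)
lever side 150 (array([ 493.7, -322. ]), 31.0)
sq side 253 (array([ 558.5, -388.6]), array([58.5, 55. ]), 8.3) [ 527. -420.   60.] [ 590. -360.  107.]
sq shoulder 313 (array([ 559. , -390.5]), array([56.8, 56.9]), 8.1)
tote 582 (array([ 537.8, -320.5]), array([252., 210.]), 88.4)
lever top 229 enc [ 494.9 -322.3] 34.6 mean [ 498.7 -322.1  115.7]
paste top 242 enc [ 569.6 -324.1] 34.4 mean [ 572.1 -323.4   48. ]
round cap 101 enc [ 573.3 -251. ] 21.3 mean [ 573.4 -249.5  144.8]
sq cap 81 enc [ 564.  -391.6] 18.8 mean [ 565.  -390.8  139. ]
round side 249 (array([ 571.6, -251.1]), 28.5)
lever side 90 (array([ 497.8, -323.8]), 29.6)
sq side 352 (array([ 574.9, -376.3]), array([46.6, 76.9]), 53.3) [ 530. -418.   60.] [ 597. -358.  107.]
sq shoulder 147 (array([ 563.6, -389.4]), array([59.7, 57.2]), 2.9)
```

move_arm --rows '[-1,0.22,-0.11,0,0,-1,0.44,-0.23,0,0,-1,0.66,-0.34,0,0,-1,0.88,-0.46,0,0]' --squeeze 60

```text
time_s: 0.5
ee_pos: [0.2817, -0.5241, 0.2308]
ee_rot: [[0.964, 0.264, -0.0], [0.264, -0.964, 0.001], [-0.0, -0.001, -1.0]]
force: [0.7, 0.8, -0.3]
finger_gap: 0.0858
grip_force: 0.0
```

move_arm --rows '[-1,0.22,-0.11,0,0,-1,0.44,-0.23,0,0,-1,0.66,-0.34,0,0,-1,0.88,-0.46,0,0]'

```text
time_s: 0.9
ee_pos: [0.3908, -0.4227, 0.231]
ee_rot: [[0.964, 0.264, -0.0], [0.264, -0.964, 0.0], [-0.0, -0.0, -1.0]]
force: [0.2, 0.3, 0.1]
finger_gap: 0.0851
grip_force: 0.0
```

move_arm --rows '[-1,0.21,-0.12,0,-0.04,-1,0.43,-0.23,0,-0.08,-1,0.64,-0.35,0,-0.12,-1,0.85,-0.46,0,-0.16,-1,0.85,-0.46,0,-0.2,-1,0.85,-0.46,0,-0.24,-1,0.85,-0.46,0,-0.28,-1,0.85,-0.46,0,-0.325,-1,0.85,-0.46,0,-0.37,-1,0.85,-0.46,0,-0.415,-1,0.85,-0.46,0,-0.415,-1,0.85,-0.46,0,-0.415]'

```text
time_s: 2.1
ee_pos: [0.4945, -0.3236, 0.2309]
ee_rot: [[0.003, 1.0, -0.0], [1.0, -0.003, 0.001], [0.001, -0.0, -1.0]]
force: [-0.3, -0.3, 0.3]
finger_gap: 0.0852
grip_force: 0.0
```

```bash
cat >> h.py <<'E'
def go(s,x,y,z,psi=None):
    R=s["ee_rot"];d=R.T@(np.array([x,y,z])-s["ee_pos"])/.15
    p=np.degrees(np.arctan2(R[1,0],R[0,0])); print("shift",np.round(d,3),"psi",round(p,2), "" if psi is None else "spin %.4f"%((p-psi)/180))
E
python3 - <<'E'
from h import *
from station import robot
s=robot.get_state();print(s["ee_pos"],s["joints"].round(2),s["time_s"],s["ee_rot"].round(4))
c=robot.camera_info("wrist");im,d=robot.get_image("wrist");cv2.imwrite("pics/w1.png",im)
W,_=cloud("",im,d,c["camera_matrix"],c["pose"]);np.save("pics/W1.npy",W)
near=lambda c,r,z0,z1:(lambda p:p[np.hypot(p[:,0]-c[0],p[:,1]-c[1])<r])(sel(W,.4,.7,-.5,-.1,z0,z1))
for nm,c,r,z0,z1 in(('lever top',(.495,-.323),.045,.111,.125),('paste top',(.567,-.322),.036,.043,.055),('round cap',(.57,-.25),.03,.141,.153),('sq cap',(.56,-.392),.03,.135,.147)):
    p=near(c,r,z0,z1)
    if len(p)>9:
        e,rr=cv2.minEnclosingCircle((1000*p[:,:2]).astype(np.float32));print(nm,len(p),np.round(e,1),round(rr,1),np.round(1000*p.mean(0),1))
p=near((.56,-.392),.045,.107,.118)
if len(p)>9:print('sq shoulder',len(p),rect(p))
E
```

```text
[ 0.49448916 -0.32359805  0.23091586] [ 1.16  0.49 -0.84  1.69  0.4   1.14  0.21] 2.1 [[ 3.2e-03  1.0e+00 -4.0e-04]
 [ 1.0e+00 -3.2e-03  7.0e-04]
 [ 7.0e-04 -4.0e-04 -1.0e+00]]
lever top 3156 [ 494.2 -319.9] 31.9 [ 494.1 -319.   117.2]
paste top 2244 [ 567.7 -320.9] 33.0 [ 567.4 -319.7   49.5]
round cap 1838 [ 568.5 -248.2] 19.7 [ 567.4 -247.8  146.5]
sq cap 887 [ 559.5 -389.3] 18.5 [ 557.2 -387.9  140.2]
sq shoulder 1129 (array([ 559.5, -388.7]), array([57. , 57.1]), 9.5)
```

View pics/w1.png

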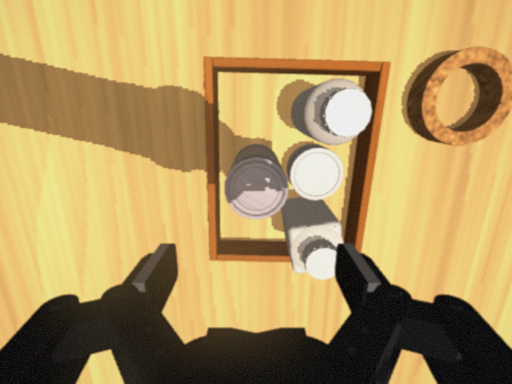

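Wrist view: the lever tin is at (257,188), the paste tin at (316,173), the round bottle's cap at (347,112) and the square bottle's cap at (321,263). The fingers (x≈155 and 360) close along world x. All of this matches the top camera.

move_arm --rows '[-1,0.017,0,0.15,0,-1,0.017,0,0.35,0,-1,0.017,0,0.55,0,-1,0.017,0,0.7,0,-1,0.017,0,0.8,0]'

```text
time_s: 2.65
ee_pos: [0.4939, -0.3207, 0.1095]
ee_rot: [[0.001, 1.0, -0.002], [1.0, -0.001, 0.001], [0.001, -0.002, -1.0]]
force: [-0.3, 0.2, -0.2]
finger_gap: 0.0853
grip_force: 0.0
```

move_arm --rows '[-1,0,0,0.1,0,-1,0,0,0.2,0,-1,0,0,0.26,0,-1,0,0,0.26,0,1,0,0,0.26,0,1,0,0,0.26,0,1,0,0,0.26,0,1,0,0,0.26,0,1,0,0,0.26,0,1,0,0,0.26,0,1,0,0,0.26,0,1,0,0,0.26,0]'

```text
time_s: 3.85
ee_pos: [0.4954, -0.3215, 0.0734]
ee_rot: [[-0.001, 1.0, 0.001], [1.0, 0.001, -0.001], [-0.001, 0.001, -1.0]]
force: [-1.0, 0.2, 6.0]
finger_gap: 0.0633
grip_force: 65.9
```

move_arm --rows '[1,0,0,-0.05,0,1,0,0,-0.2,0,1,0,0,-0.4,0,1,0,0,-0.6,0,1,0,0,-0.8,0,1,0,0,-0.95,0,1,0,0,-1,0]'

```text
time_s: 4.55
ee_pos: [0.4959, -0.3214, 0.2248]
ee_rot: [[-0.001, 1.0, 0.003], [1.0, 0.001, -0.002], [-0.002, 0.003, -1.0]]
force: [0.8, -0.1, -3.6]
finger_gap: 0.0629
grip_force: 66.7
```

move_arm --rows '[1,0.08,0,-0.05,0,1,0.22,0,-0.1,0,1,0.4,-0.01,-0.15,0,1,0.62,-0.02,-0.15,0,1,0.84,-0.05,-0.15,0]'

```text
time_s: 5.05
ee_pos: [0.4865, -0.1913, 0.2441]
ee_rot: [[-0.003, 1.0, -0.001], [1.0, 0.003, 0.002], [0.002, -0.001, -1.0]]
force: [1.0, -0.2, -3.1]
finger_gap: 0.0632
grip_force: 66.7
```

move_arm --rows '[1,0.21,0,0,0,1,0.42,0,0,0,1,0.63,0,0,0,1,0.84,0,0,0]'

```text
time_s: 5.45
ee_pos: [0.4853, -0.0656, 0.2439]
ee_rot: [[-0.003, 1.0, -0.002], [1.0, 0.003, 0.0], [0.0, -0.002, -1.0]]
force: [0.7, 0.2, -2.9]
finger_gap: 0.0629
grip_force: 66.7
```

move_arm --rows '[1,0.21,0,0,0,1,0.42,0,0,0,1,0.63,0,0,0,1,0.84,0,0,0]'

```text
time_s: 5.85
ee_pos: [0.4847, 0.0599, 0.244]
ee_rot: [[-0.003, 1.0, -0.002], [1.0, 0.003, -0.0], [-0.0, -0.002, -1.0]]
force: [0.8, 0.7, -3.4]
finger_gap: 0.0628
grip_force: 66.7
```

move_arm --rows '[1,0.21,0,0,0,1,0.42,0,0,0,1,0.63,0,0,0,1,0.84,0,0,0]'

```text
time_s: 6.25
ee_pos: [0.4843, 0.1855, 0.2439]
ee_rot: [[-0.003, 1.0, -0.002], [1.0, 0.003, -0.001], [-0.001, -0.002, -1.0]]
force: [0.5, -0.3, -2.9]
finger_gap: 0.0629
grip_force: 66.7
```

move_arm --rows '[1,0.2,0,0,0,1,0.4,0,0,0,1,0.58,0,0,0,1,0.72,0,0,0,1,0.8,0,0,0,1,0.84,0,0,0,1,0.84,0,0,0]'

```text
time_s: 6.95
ee_pos: [0.4857, 0.3095, 0.2444]
ee_rot: [[-0.002, 1.0, -0.001], [1.0, 0.002, -0.0], [-0.0, -0.001, -1.0]]
force: [-0.4, -0.6, -3.6]
finger_gap: 0.0629
grip_force: 66.7
```

move_arm --rows '[1,0,0,0.1,0,1,0,0,0.3,0,1,0,0,0.5,0,1,0,0,0.7,0,1,0,0,0.85,0,1,0,0,0.95,0,1,0,0,1,0,1,0,0,1,0]'

```text
time_s: 7.75
ee_pos: [0.4866, 0.3081, 0.0939]
ee_rot: [[-0.0, 1.0, -0.001], [1.0, 0.0, -0.001], [-0.001, -0.001, -1.0]]
force: [-0.1, -0.0, -4.0]
finger_gap: 0.0627
grip_force: 66.7
```

Run:
```python
from h import *
from station import robot
s=robot.get_state();print(s["ee_pos"].round(4),s["joints"].round(2),s["force"].round(1));go(s,.487,.308,.0704,90)
```

```text
[0.4866 0.3081 0.0939] [ 0.01  0.67 -0.84  1.84  0.62  0.92 -1.11] [-0.1 -0.  -4. ]
shift [-0.     0.003  0.157] psi 90.0 spin 0.0000
```

move_arm --rows '[1,0,0,0.06,0,1,0,0,0.1,0,1,0,0,0.13,0,1,0,0,0.145,0,1,0,0,0.15,0,1,0,0,0.15,0]'

```text
time_s: 8.35
ee_pos: [0.4868, 0.309, 0.0724]
ee_rot: [[-0.001, 1.0, 0.0], [1.0, 0.001, 0.0], [0.0, 0.0, -1.0]]
force: [0.3, -0.2, -3.4]
finger_gap: 0.0628
grip_force: 66.7
```

move_arm --rows '[1,0,0,0.004,0,1,0,0,0.008,0,1,0,0,0.008,0]'

```text
time_s: 8.65
ee_pos: [0.4868, 0.309, 0.0712]
ee_rot: [[-0.001, 1.0, 0.0], [1.0, 0.001, 0.0], [0.0, 0.0, -1.0]]
force: [-0.4, 0.2, -2.9]
finger_gap: 0.0629
grip_force: 66.7
```

move_arm --rows '[1,0,0,0.004,0,1,0,0,0.008,0,1,0,0,0.008,0]'

```text
time_s: 8.95
ee_pos: [0.4869, 0.3091, 0.0704]
ee_rot: [[-0.001, 1.0, 0.0], [1.0, 0.001, -0.0], [-0.0, 0.0, -1.0]]
force: [-1.9, -2.0, 2.5]
finger_gap: 0.0629
grip_force: 66.8
```

move_arm --rows '[0,0,0,0,0,-0.5,0,0,0,0,-1,0,0,0,0,-1,0,0,0,0,-1,0,0,-0.1,0,-1,0,0,-0.3,0,-1,0,0,-0.6,0,-1,0,0,-0.9,0,-1,0,0,-1,0]'

```text
time_s: 9.85
ee_pos: [0.4884, 0.3114, 0.2259]
ee_rot: [[-0.002, 1.0, 0.007], [1.0, 0.001, 0.004], [0.004, 0.007, -1.0]]
force: [-0.1, 1.1, -0.2]
finger_gap: 0.0856
grip_force: 0.0
```

move_arm --rows '[-1,-0.25,0.14,0,0,-1,-0.5,0.28,0,0,-1,-0.75,0.41,0,0,-1,-0.93,0.547,0,0]'

```text
time_s: 10.25
ee_pos: [0.5698, 0.1663, 0.2204]
ee_rot: [[0.001, 1.0, 0.0], [1.0, -0.001, -0.002], [-0.002, 0.0, -1.0]]
force: [0.3, 0.7, -0.8]
finger_gap: 0.0852
grip_force: 0.0
```

move_arm --rows '[-1,-0.3,0,0,0,-1,-0.6,0,0,0,-1,-0.93,0,0,0]'

```text
time_s: 10.55
ee_pos: [0.5689, 0.0292, 0.2205]
ee_rot: [[-0.002, 1.0, 0.001], [1.0, 0.002, 0.001], [0.001, 0.001, -1.0]]
force: [1.6, -0.1, -0.7]
finger_gap: 0.0851
grip_force: 0.0
```

move_arm --rows '[-1,-0.3,0,0,0,-1,-0.6,0,0,0,-1,-0.93,0,0,0]'

```text
time_s: 10.85
ee_pos: [0.569, -0.1107, 0.2208]
ee_rot: [[-0.002, 1.0, 0.001], [1.0, 0.002, -0.0], [-0.0, 0.001, -1.0]]
force: [1.8, 0.2, 0.0]
finger_gap: 0.0853
grip_force: 0.0
```

move_arm --rows '[-1,-0.3,0,0,0,-1,-0.6,0,0,0,-1,-0.8,0,0,0,-1,-0.93,0,0,0,-1,-0.93,0,0,0,-1,-0.93,0,0,0]'

```text
time_s: 11.45
ee_pos: [0.5695, -0.2474, 0.2201]
ee_rot: [[-0.002, 1.0, 0.0], [1.0, 0.002, 0.001], [0.001, 0.0, -1.0]]
force: [0.1, 0.7, 0.6]
finger_gap: 0.0854
grip_force: 0.0
```

Run:
```python
from h import *
from station import robot
s=robot.get_state();print(s["ee_pos"].round(4),s["joints"].round(2),s["force"].round(1));go(s,.569,-.2495,.078,90)
w,_=cloud("top")
im,d=robot.get_image("scene");c=robot.camera_info("scene");W,_=cloud("",im,d,c["camera_matrix"],c["pose"])
p=sel(W,.42,.56,.24,.38,.108,.125);e=cv2.minEnclosingCircle((1000*p[:,:2]).astype(np.float32));print('lever',e,p[:,2].mean())
```

```text
[ 0.5695 -0.2474  0.2201] [ 0.99  0.58 -0.88  1.63  0.48  1.17 -0.  ] [0.1 0.7 0.6]
shift [-0.016 -0.004  0.947] psi 90.11 spin 0.0006
lever ((487.4597473144531, 305.05023193359375), 34.86277389526367) 0.11183479166459814
```

move_arm --rows '[-1,-0.015,0,0.15,0,-1,-0.015,0,0.4,0,-1,-0.015,0,0.6,0,-1,-0.015,0,0.75,0,-1,-0.015,0,0.85,0,-1,-0.015,0,0.91,0,-1,-0.015,0,0.94,0,-1,-0.015,0,0.94,0]'

```text
time_s: 12.3
ee_pos: [0.5697, -0.2508, 0.0792]
ee_rot: [[-0.001, 1.0, 0.0], [1.0, 0.001, 0.0], [0.0, 0.0, -1.0]]
force: [0.1, -0.8, 0.7]
finger_gap: 0.0853
grip_force: 0.0
```

move_arm --rows '[1,0,0,0,0,1,0,0,0,0,1,0,0,0,0,1,0,0,0,0,1,0,0,0,0,1,0,0,0,0,1,0,0,0,0,1,0,0,0,0]'

```text
time_s: 13.1
ee_pos: [0.5698, -0.2516, 0.0804]
ee_rot: [[-0.0, 1.0, 0.001], [1.0, 0.0, -0.001], [-0.001, 0.001, -1.0]]
force: [-2.1, 1.1, 5.7]
finger_gap: 0.0581
grip_force: 63.6
```

move_arm --rows '[1,0,0,-0.05,0,1,0,0,-0.2,0,1,0,0,-0.4,0,1,0,0,-0.6,0,1,0,0,-0.8,0,1,0,0,-0.95,0,1,0,0,-1,0]'

```text
time_s: 13.8
ee_pos: [0.5705, -0.2514, 0.2318]
ee_rot: [[-0.001, 1.0, 0.004], [1.0, 0.001, -0.002], [-0.002, 0.004, -1.0]]
force: [-0.1, 0.2, -3.6]
finger_gap: 0.0588
grip_force: 65.4
```

move_arm --rows '[1,0.08,0,-0.05,0,1,0.22,0.03,-0.1,0,1,0.4,0.07,-0.15,0,1,0.6,0.11,-0.15,0,1,0.826,0.15,-0.15,0]'

```text
time_s: 14.3
ee_pos: [0.5913, -0.1243, 0.2508]
ee_rot: [[-0.002, 1.0, -0.001], [1.0, 0.002, 0.001], [0.001, -0.001, -1.0]]
force: [-0.8, 0.4, -3.4]
finger_gap: 0.0583
grip_force: 65.4
```

move_arm --rows '[1,0.21,0,0,0,1,0.42,0,0,0,1,0.62,0,0,0,1,0.826,0,0,0]'

```text
time_s: 14.7
ee_pos: [0.5902, 0.0004, 0.2505]
ee_rot: [[-0.003, 1.0, -0.002], [1.0, 0.003, 0.001], [0.001, -0.002, -1.0]]
force: [0.7, -1.0, -3.4]
finger_gap: 0.0582
grip_force: 65.4
```

move_arm --rows '[1,0.21,0,0,0,1,0.42,0,0,0,1,0.62,0,0,0,1,0.826,0,0,0]'

```text
time_s: 15.1
ee_pos: [0.5896, 0.124, 0.2505]
ee_rot: [[-0.003, 1.0, -0.002], [1.0, 0.003, 0.0], [0.0, -0.002, -1.0]]
force: [0.6, 0.3, -3.0]
finger_gap: 0.0588
grip_force: 65.4
```

move_arm --rows '[1,0.21,0,0,0,1,0.42,0,0,0,1,0.62,0,0,0,1,0.826,0,0,0]'

```text
time_s: 15.5
ee_pos: [0.5891, 0.2477, 0.2504]
ee_rot: [[-0.003, 1.0, -0.002], [1.0, 0.003, 0.0], [0.0, -0.002, -1.0]]
force: [1.0, 1.0, -3.5]
finger_gap: 0.0585
grip_force: 65.4
```

move_arm --rows '[1,0.2,0,0,0,1,0.4,0,0,0,1,0.58,0,0,0,1,0.72,0,0,0,1,0.8,0,0,0,1,0.826,0,0,0,1,0.826,0,0,0]'

```text
time_s: 16.2
ee_pos: [0.5904, 0.3688, 0.2508]
ee_rot: [[-0.002, 1.0, -0.001], [1.0, 0.002, -0.001], [-0.001, -0.001, -1.0]]
force: [-1.2, 0.2, -4.1]
finger_gap: 0.0588
grip_force: 65.4
```

move_arm --rows '[1,0,0,0.1,0,1,0,0,0.3,0,1,0,0,0.5,0,1,0,0,0.7,0,1,0,0,0.85,0,1,0,0,0.95,0,1,0,0,1,0,1,0,0,1,0]'

```text
time_s: 17.0
ee_pos: [0.5912, 0.3672, 0.1003]
ee_rot: [[0.0, 1.0, -0.001], [1.0, -0.0, -0.001], [-0.001, -0.001, -1.0]]
force: [0.5, 0.3, -3.7]
finger_gap: 0.0582
grip_force: 65.4
```

move_arm --rows '[1,0,0,0.06,0,1,0,0,0.1,0,1,0,0,0.13,0,1,0,0,0.145,0,1,0,0,0.15,0,1,0,0,0.15,0]'

```text
time_s: 17.6
ee_pos: [0.5913, 0.3684, 0.079]
ee_rot: [[-0.001, 1.0, 0.0], [1.0, 0.001, 0.0], [0.0, 0.0, -1.0]]
force: [0.9, 0.7, -3.9]
finger_gap: 0.0586
grip_force: 65.4
```

move_arm --rows '[1,0,0,0.004,0,1,0,0,0.009,0,1,0,0,0.009,0]'

```text
time_s: 17.9
ee_pos: [0.5913, 0.3683, 0.0776]
ee_rot: [[-0.001, 1.0, 0.0], [1.0, 0.001, -0.0], [-0.0, 0.0, -1.0]]
force: [0.0, 0.1, -4.2]
finger_gap: 0.0585
grip_force: 65.4
```

move_arm --rows '[1,0,0,0.003,0,1,0,0,0.006,0,1,0,0,0.006,0]'

```text
time_s: 18.2
ee_pos: [0.5913, 0.3686, 0.0775]
ee_rot: [[-0.001, 1.0, 0.0], [1.0, 0.001, 0.0], [0.0, 0.0, -1.0]]
force: [-2.7, -2.0, 3.3]
finger_gap: 0.0584
grip_force: 65.5
```

move_arm --rows '[0,0,0,0,0,-0.5,0,0,0,0,-1,0,0,0,0,-1,0,0,0,0,-1,0,0,-0.1,0,-1,0,0,-0.3,0,-1,0,0,-0.6,0,-1,0,0,-0.9,0,-1,0,0,-1,0]'

```text
time_s: 19.1
ee_pos: [0.5929, 0.3708, 0.2339]
ee_rot: [[-0.001, 1.0, 0.007], [1.0, 0.001, 0.006], [0.006, 0.007, -1.0]]
force: [0.0, 0.8, 0.7]
finger_gap: 0.0853
grip_force: 0.0
```

move_arm --rows '[-1,-0.25,0,0,0,-1,-0.5,-0.05,0,0,-1,-0.75,-0.15,0,0,-1,-0.99,-0.21,0,0]'

```text
time_s: 19.5
ee_pos: [0.5589, 0.2184, 0.227]
ee_rot: [[-0.001, 1.0, -0.0], [1.0, 0.001, -0.001], [-0.001, -0.0, -1.0]]
force: [0.9, 0.4, 0.1]
finger_gap: 0.0853
grip_force: 0.0
```

move_arm --rows '[-1,-0.3,0,0,0,-1,-0.6,0,0,0,-1,-0.8,0,0,0,-1,-0.99,0,0,0]'

```text
time_s: 19.9
ee_pos: [0.56, 0.0689, 0.2272]
ee_rot: [[0.001, 1.0, 0.001], [1.0, -0.001, -0.001], [-0.001, 0.001, -1.0]]
force: [-0.1, 0.3, -1.1]
finger_gap: 0.0857
grip_force: 0.0
```

move_arm --rows '[-1,-0.3,0,0,0,-1,-0.6,0,0,0,-1,-0.8,0,0,0,-1,-0.99,0,0,0]'

```text
time_s: 20.3
ee_pos: [0.5599, -0.0795, 0.2272]
ee_rot: [[0.001, 1.0, 0.0], [1.0, -0.001, -0.001], [-0.001, 0.0, -1.0]]
force: [0.4, 0.2, -0.4]
finger_gap: 0.0852
grip_force: 0.0
```

move_arm --rows '[-1,-0.3,0,0,0,-1,-0.6,0,0,0,-1,-0.8,0,0,0,-1,-0.99,0,0,0]'

```text
time_s: 20.7
ee_pos: [0.5599, -0.2281, 0.2271]
ee_rot: [[0.001, 1.0, 0.0], [1.0, -0.001, -0.001], [-0.001, 0.0, -1.0]]
force: [0.3, 0.4, 0.0]
finger_gap: 0.0852
grip_force: 0.0
```

move_arm --rows '[-1,-0.25,0,0,0,-1,-0.5,0,0,-0.02,-1,-0.75,0,0,-0.046,-1,-0.99,0,0,-0.046,-1,-0.99,0,0,-0.046,-1,-0.99,0,0,-0.046]'

```text
time_s: 21.3
ee_pos: [0.5599, -0.3753, 0.2266]
ee_rot: [[-0.142, 0.99, 0.0], [0.99, 0.142, 0.001], [0.001, 0.0, -1.0]]
force: [-0.0, 1.0, -0.3]
finger_gap: 0.0852
grip_force: 0.0
```

Run:
```python
from h import *
from station import robot
s=robot.get_state();print(s["ee_pos"].round(4),s["joints"].round(2),s["force"].round(1));go(s,.5598,-.3905,.073,98.5)
im,d=robot.get_image("top");c=robot.camera_info("top");W,_=cloud("",im,d,c["camera_matrix"],c["pose"])
for a in((.55,.63,.33,.41,.135,.152),(.44,.54,.25,.36,.108,.125)):
    p=sel(W,*a);print(len(p),len(p) and (cv2.minEnclosingCircle((1000*p[:,:2]).astype(np.float32)),p[:,2].mean()))
```

```text
[ 0.5599 -0.3753  0.2266] [ 1.12  0.67 -0.88  1.48  0.53  1.24  0.31] [-0.   1.  -0.3]
shift [-0.101 -0.015  1.024] psi 98.18 spin -0.0018
256 (((590.272705078125, 369.1758117675781), 19.643896102905273), np.float64(0.1426831145096782))
678 (((485.5537414550781, 307.7703552246094), 32.20754623413086), np.float64(0.11345573785469273))
```

move_arm --rows '[-1,-0.1,-0.015,0.1,0,-1,-0.1,-0.015,0.35,0,-1,-0.1,-0.015,0.6,0,-1,-0.1,-0.015,0.75,0,-1,-0.1,-0.015,0.87,0,-1,-0.1,-0.015,0.95,0,-1,-0.1,-0.015,1,0,-1,-0.1,-0.015,1,0]'

```text
time_s: 22.15
ee_pos: [0.5603, -0.3892, 0.0761]
ee_rot: [[-0.145, 0.989, -0.001], [0.989, 0.145, 0.0], [0.0, -0.0, -1.0]]
force: [-0.1, -0.6, 0.4]
finger_gap: 0.0859
grip_force: 0.0
```

move_arm --rows '[1,0,0,0,0,1,0,0,0,0,1,0,0,0,0,1,0,0,0,0,1,0,0,0,0,1,0,0,0,0,1,0,0,0,0,1,0,0,0,0]'

```text
time_s: 22.95
ee_pos: [0.561, -0.3901, 0.0783]
ee_rot: [[-0.144, 0.99, 0.002], [0.99, 0.144, -0.002], [-0.002, 0.001, -1.0]]
force: [-2.2, 0.9, 5.7]
finger_gap: 0.0571
grip_force: 65.5
```

move_arm --rows '[1,0,0,-0.05,0,1,0,0,-0.2,0,1,0,0,-0.4,0,1,0,0,-0.6,0,1,0,0,-0.8,0,1,0,0,-0.95,0,1,0,0,-1,0]'

```text
time_s: 23.65
ee_pos: [0.5614, -0.3896, 0.2295]
ee_rot: [[-0.145, 0.989, 0.003], [0.989, 0.145, -0.002], [-0.002, 0.003, -1.0]]
force: [-0.4, -0.3, -3.0]
finger_gap: 0.0573
grip_force: 65.4
```

move_arm --rows '[1,0.08,0.01,-0.05,0,1,0.22,0.04,-0.1,0,1,0.4,0.07,-0.15,0,1,0.6,0.11,-0.15,0,1,0.817,0.146,-0.15,0]'

```text
time_s: 24.15
ee_pos: [0.5636, -0.2614, 0.2483]
ee_rot: [[-0.146, 0.989, -0.001], [0.989, 0.146, 0.001], [0.002, -0.001, -1.0]]
force: [1.3, 0.3, -3.9]
finger_gap: 0.0569
grip_force: 65.3
```

move_arm --rows '[1,0.21,0.03,0,0,1,0.42,0.07,0,0,1,0.62,0.11,0,0,1,0.817,0.146,0,0]'

```text
time_s: 24.55
ee_pos: [0.5667, -0.1365, 0.2482]
ee_rot: [[-0.148, 0.989, -0.002], [0.989, 0.148, 0.001], [0.001, -0.002, -1.0]]
force: [-0.1, 0.8, -3.8]
finger_gap: 0.057
grip_force: 65.3
```

move_arm --rows '[1,0.21,0.03,0,0,1,0.42,0.07,0,0,1,0.62,0.11,0,0,1,0.817,0.146,0,0]'

```text
time_s: 24.95
ee_pos: [0.5701, -0.0125, 0.2483]
ee_rot: [[-0.147, 0.989, -0.002], [0.989, 0.147, 0.001], [0.001, -0.002, -1.0]]
force: [0.7, -0.1, -3.9]
finger_gap: 0.0573
grip_force: 65.3
```

move_arm --rows '[1,0.21,0.03,0,0,1,0.42,0.07,0,0,1,0.62,0.11,0,0,1,0.817,0.146,0,0]'

```text
time_s: 25.35
ee_pos: [0.5736, 0.1115, 0.2482]
ee_rot: [[-0.147, 0.989, -0.002], [0.989, 0.147, 0.0], [0.0, -0.002, -1.0]]
force: [-0.1, -1.0, -3.8]
finger_gap: 0.057
grip_force: 65.3
```

move_arm --rows '[1,0.2,0.03,0,0,1,0.4,0.07,0,0,1,0.58,0.1,0,0,1,0.72,0.13,0,0,1,0.8,0.146,0,0,1,0.817,0.146,0,0,1,0.817,0.146,0,0]'

```text
time_s: 26.05
ee_pos: [0.5791, 0.2328, 0.2486]
ee_rot: [[-0.146, 0.989, -0.001], [0.989, 0.146, -0.001], [-0.001, -0.001, -1.0]]
force: [0.8, -0.7, -4.5]
finger_gap: 0.0572
grip_force: 65.3
```

move_arm --rows '[1,0,0,0.1,0,1,0,0,0.3,0,1,0,0,0.5,0,1,0,0,0.7,0,1,0,0,0.85,0,1,0,0,0.95,0,1,0,0,1,0,1,0,0,1,0]'

```text
time_s: 26.85
ee_pos: [0.5796, 0.2318, 0.0981]
ee_rot: [[-0.144, 0.99, -0.002], [0.99, 0.144, -0.001], [-0.0, -0.002, -1.0]]
force: [0.2, 0.2, -4.0]
finger_gap: 0.0571
grip_force: 65.3
```

move_arm --rows '[1,0,0,0.06,0,1,0,0,0.1,0,1,0,0,0.13,0,1,0,0,0.145,0,1,0,0,0.15,0,1,0,0,0.15,0]'

```text
time_s: 27.45
ee_pos: [0.58, 0.2328, 0.0767]
ee_rot: [[-0.145, 0.989, 0.0], [0.989, 0.145, 0.0], [0.0, 0.0, -1.0]]
force: [-0.6, -0.4, -3.9]
finger_gap: 0.057
grip_force: 65.3
```

move_arm --rows '[1,0,0,0.004,0,1,0,0,0.009,0,1,0,0,0.009,0]'

```text
time_s: 27.75
ee_pos: [0.5801, 0.2328, 0.0754]
ee_rot: [[-0.145, 0.989, 0.0], [0.989, 0.145, 0.0], [0.0, 0.0, -1.0]]
force: [0.6, 0.8, -3.6]
finger_gap: 0.057
grip_force: 65.5
```

move_arm --rows '[1,0,0,0.003,0,1,0,0,0.006,0,1,0,0,0.006,0]'

```text
time_s: 28.05
ee_pos: [0.5801, 0.2329, 0.0753]
ee_rot: [[-0.145, 0.989, 0.001], [0.989, 0.145, -0.0], [-0.0, 0.001, -1.0]]
force: [-2.2, -2.2, 5.6]
finger_gap: 0.0569
grip_force: 66.3
```

move_arm --rows '[0,0,0,0,0,-0.5,0,0,0,0,-1,0,0,0,0,-1,0,0,0,0,-1,0,0,-0.1,0,-1,0,0,-0.3,0,-1,0,0,-0.6,0,-1,0,0,-0.9,0.023,-1,0,0,-1,0.046,-1,0,0,-1,0.046]'

```text
time_s: 29.05
ee_pos: [0.5817, 0.2343, 0.2292]
ee_rot: [[0.0, 1.0, 0.007], [1.0, -0.0, 0.002], [0.002, 0.007, -1.0]]
force: [0.4, -0.7, -1.3]
finger_gap: 0.0857
grip_force: 0.0
```

move_arm --rows '[-1,-0.25,0,0,0,-1,-0.5,-0.05,0,0,-1,-0.75,-0.08,0,0,-1,-0.925,-0.08,0,0]'

```text
time_s: 29.45
ee_pos: [0.5668, 0.0907, 0.2233]
ee_rot: [[-0.001, 1.0, -0.002], [1.0, 0.001, -0.002], [-0.002, -0.002, -1.0]]
force: [0.0, -0.5, 1.2]
finger_gap: 0.0852
grip_force: 0.0
```

move_arm --rows '[-1,-0.3,0,0,0,-1,-0.6,0,0,0,-1,-0.8,0,0,0,-1,-0.925,0,0,0]'

```text
time_s: 29.85
ee_pos: [0.5672, -0.0488, 0.2233]
ee_rot: [[0.002, 1.0, -0.002], [1.0, -0.002, -0.001], [-0.001, -0.002, -1.0]]
force: [-0.3, 0.3, -0.9]
finger_gap: 0.0854
grip_force: 0.0
```

move_arm --rows '[-1,-0.3,0,0,0,-1,-0.6,0,0,0,-1,-0.8,0,0,0,-1,-0.925,0,0,0]'

```text
time_s: 30.25
ee_pos: [0.5669, -0.1875, 0.2232]
ee_rot: [[0.002, 1.0, -0.002], [1.0, -0.002, -0.0], [-0.0, -0.002, -1.0]]
force: [0.1, 1.4, 0.8]
finger_gap: 0.0854
grip_force: 0.0
```

move_arm --rows '[-1,-0.25,0,0,0,-1,-0.5,0,0,0,-1,-0.75,0,0,0,-1,-0.925,0,0,0,-1,-0.925,0,0,0,-1,-0.925,0,0,0]'

```text
time_s: 30.85
ee_pos: [0.5676, -0.3224, 0.2232]
ee_rot: [[-0.0, 1.0, -0.001], [1.0, 0.0, 0.002], [0.002, -0.001, -1.0]]
force: [0.0, 0.5, 1.2]
finger_gap: 0.0858
grip_force: 0.0
```

Run:
```python
from h import *
from station import robot
s=robot.get_state();print(s["ee_pos"].round(4),s["joints"].round(2),s["force"].round(1))
for n in("top","wrist"):
    c=robot.camera_info(n);im,d=robot.get_image(n);W,_=cloud("",im,d,c["camera_matrix"],c["pose"])
    cv2.imwrite(f"pics/{n}2.png",im)
    p=sel(W,.53,.61,-.362,-.282,.042,.056);print(n,cv2.minEnclosingCircle((1000*p[:,:2]).astype(np.float32)),p[:,2].mean())
go(s,.568,-.322,.011,90)
```

```text
[ 0.5676 -0.3224  0.2232] [ 1.05  0.63 -0.86  1.54  0.49  1.21  0.11] [0.  0.5 1.2]
top ((567.57470703125, -323.1198425292969), 33.28304672241211) 0.048751532635205014
wrist ((567.9407348632812, -320.8226623535156), 32.806549072265625) 0.049561629802885865
shift [1.000e-03 5.000e-03 1.415e+00] psi 90.03 spin 0.0002
```

View pics/top2.png

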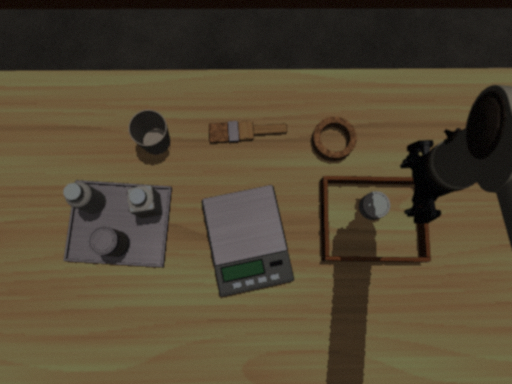

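Top view: all three containers stand in the tray (caps at (76,195) and (141,197), lever tin at (105,241)), and the paste tin is alone in the tote at (376,206). Along x the open fingers would come within about 2 mm of the tote's back wall, so I'll grasp diagonally.

move_arm --rows '[-1,0,0.003,0.1,-0.04,-1,0,0.003,0.25,-0.08,-1,0,0.003,0.4,-0.125,-1,0,0.003,0.5,-0.17,-1,0,0.003,0.6,-0.21,-1,0,0.003,0.7,-0.25,-1,0,0.003,0.8,-0.25,-1,0,0.003,0.9,-0.25,-1,0,0.003,0.9,-0.25]'

```text
time_s: 31.85
ee_pos: [0.5674, -0.3212, 0.087]
ee_rot: [[-0.707, 0.707, -0.003], [0.707, 0.707, 0.002], [0.004, -0.001, -1.0]]
force: [0.3, -0.2, 0.1]
finger_gap: 0.0853
grip_force: 0.0
```

Run:
```python
from h import *
from station import robot
s=robot.get_state();print(s["ee_pos"].round(4),s["joints"].round(2),s["force"].round(1))
go(s,.568,-.322,.011,135)
```

```text
[ 0.5674 -0.3212  0.087 ] [ 1.08  0.84 -0.92  1.63  0.75  1.06  0.72] [ 0.3 -0.2  0.1]
shift [-0.008 -0.     0.507] psi 134.97 spin -0.0001
```

move_arm --rows '[-1,-0.007,0,0.1,0,-1,-0.007,0,0.22,0,-1,-0.007,0,0.33,0,-1,-0.007,0,0.42,0,-1,-0.007,0,0.47,0,-1,-0.007,0,0.5,0,-1,-0.007,0,0.5,0]'

```text
time_s: 32.55
ee_pos: [0.5694, -0.3228, 0.0138]
ee_rot: [[-0.708, 0.707, -0.0], [0.707, 0.708, 0.001], [0.001, 0.0, -1.0]]
force: [0.7, -0.7, 0.3]
finger_gap: 0.0853
grip_force: 0.0
```

move_arm --rows '[1,0,0,0,0,1,0,0,0,0,1,0,0,0,0,1,0,0,0,0,1,0,0,0,0,1,0,0,0,0,1,0,0,0,0,1,0,0,0,0]'

```text
time_s: 33.35
ee_pos: [0.5705, -0.3234, 0.0156]
ee_rot: [[-0.708, 0.707, 0.002], [0.707, 0.708, -0.001], [-0.002, 0.001, -1.0]]
force: [-0.5, 0.0, 6.6]
finger_gap: 0.0644
grip_force: 66.8
```

move_arm --rows '[1,0,0,-0.05,0,1,0,0,-0.2,0,1,0,0,-0.4,0,1,0,0,-0.6,0,1,0,0,-0.8,0,1,0,0,-0.95,0,1,0,0,-1,0]'

```text
time_s: 34.05
ee_pos: [0.5712, -0.3232, 0.1687]
ee_rot: [[-0.708, 0.706, 0.004], [0.706, 0.708, -0.002], [-0.005, 0.001, -1.0]]
force: [0.7, 0.3, -2.0]
finger_gap: 0.0648
grip_force: 66.8
```

move_arm --rows '[1,0.08,0.06,0,0,1,0.22,0.17,0,0,1,0.38,0.29,0,0,1,0.54,0.41,0,0,1,0.7,0.53,0,0,1,0.856,0.648,0,0]'

```text
time_s: 34.65
ee_pos: [0.5453, -0.1608, 0.1629]
ee_rot: [[-0.708, 0.706, -0.003], [0.706, 0.708, 0.001], [0.003, -0.001, -1.0]]
force: [-0.6, -0.2, -2.5]
finger_gap: 0.0644
grip_force: 66.8
```

move_arm --rows '[1,0.16,0.12,0,0,1,0.32,0.24,0,0,1,0.48,0.36,0,0,1,0.63,0.48,0,0,1,0.77,0.58,0,0,1,0.83,0.63,0,0,1,0.856,0.648,0,0,1,0.856,0.648,0,0]'

```text
time_s: 35.45
ee_pos: [0.5247, -0.0041, 0.1639]
ee_rot: [[-0.708, 0.706, -0.001], [0.706, 0.708, -0.0], [0.0, -0.001, -1.0]]
force: [-0.2, -0.4, -2.4]
finger_gap: 0.0648
grip_force: 66.8
```

Run:
```python
from h import *
from station import robot
s=robot.get_state();print(s["ee_pos"].round(4),s["joints"].round(2),s["force"].round(1))
for n in("top","scene"):
    c=robot.camera_info(n);im,d=robot.get_image(n);W,_=cloud("",im,d,c["camera_matrix"],c["pose"])
    p=sel(W,.42,.65,-.12,.12,.055,.061);print(n,'pan',rect(p))
    cv2.imwrite(f"pics/{n}3.png",im)
go(s,.5265,-.0045,.0156+.052,135)
```

```text
[ 0.5247 -0.0041  0.1639] [ 0.79  0.57 -1.08  1.91  0.59  1.03  0.24] [-0.2 -0.4 -2.4]
top pan (array([516.5,  32. ]), array([160. ,  98.4]), 11.1)
scene pan (array([526.8,  -4.1]), array([163.2, 170.2]), 11.4)
shift [-0.011  0.007  0.642] psi 135.08 spin 0.0004
```

View pics/scene3.png

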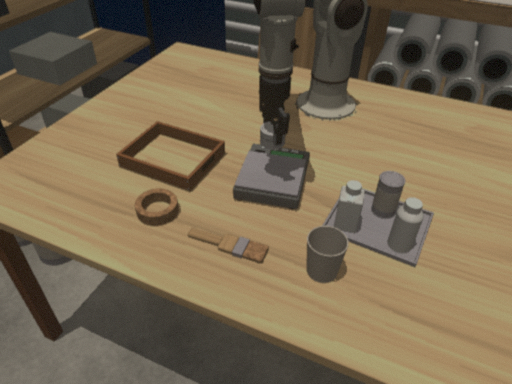

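Scene view: the tote is empty, the three containers stand in the tray (350,205), (388,193) and (405,225), and the paste tin is held over the pan near (270,135).

move_arm --rows '[1,-0.011,0.007,0.1,0,1,-0.011,0.007,0.25,0,1,-0.011,0.007,0.4,0,1,-0.011,0.007,0.5,0,1,-0.011,0.007,0.57,0,1,-0.011,0.007,0.61,0,1,-0.011,0.007,0.625,0,1,-0.011,0.007,0.625,0]'

```text
time_s: 36.35
ee_pos: [0.5274, -0.0043, 0.0709]
ee_rot: [[-0.708, 0.706, 0.001], [0.706, 0.708, 0.0], [-0.0, 0.0, -1.0]]
force: [0.7, -0.4, -2.2]
finger_gap: 0.0645
grip_force: 66.8
```

move_arm --rows '[1,0,0,0.004,0,1,0,0,0.009,0,1,0,0,0.009,0]'

```text
time_s: 36.65
ee_pos: [0.5274, -0.0045, 0.0697]
ee_rot: [[-0.708, 0.707, 0.001], [0.707, 0.708, -0.0], [-0.001, 0.0, -1.0]]
force: [0.2, -1.4, -2.8]
finger_gap: 0.0648
grip_force: 66.8
```

move_arm --rows '[1,0,0,0.005,0,1,0,0,0.01,0,1,0,0,0.01,0]'

```text
time_s: 36.95
ee_pos: [0.5271, -0.0045, 0.0678]
ee_rot: [[-0.708, 0.707, -0.0], [0.707, 0.708, -0.0], [0.0, -0.0, -1.0]]
force: [-0.2, -0.0, -2.6]
finger_gap: 0.0648
grip_force: 66.8
```

move_arm --rows '[1,0,0,0.004,0,1,0,0,0.006,0,1,0,0,0.006,0]'

```text
time_s: 37.25
ee_pos: [0.5271, -0.0045, 0.0676]
ee_rot: [[-0.708, 0.707, 0.0], [0.707, 0.708, -0.001], [-0.001, -0.001, -1.0]]
force: [-3.3, -1.1, 5.6]
finger_gap: 0.0649
grip_force: 67.7
```

move_arm --rows '[0,0,0,0,0,-0.5,0,0,0,0,-1,0,0,0,0,-1,0,0,0,0,-1,0,0,-0.1,0,-1,0,0,-0.3,0,-1,0,0,-0.6,0.04,-1,0,0,-0.8,0.08,-1,0,0,-0.95,0.12,-1,0,0,-1,0.16,-1,0,0,-1,0.204,-1,0,0,-1,0.204]'

```text
time_s: 38.45
ee_pos: [0.5275, -0.0042, 0.2184]
ee_rot: [[-0.144, 0.99, 0.002], [0.99, 0.144, -0.001], [-0.001, 0.002, -1.0]]
force: [0.7, -0.3, 1.0]
finger_gap: 0.0852
grip_force: 0.0
```

move_arm --rows '[-1,0.25,0.1,0,0,-1,0.5,0.2,0,0,-1,0.75,0.3,0,0,-1,0.9,0.35,0,0,-1,0.9,0.35,0,0]'

```text
time_s: 38.95
ee_pos: [0.5588, 0.1423, 0.2176]
ee_rot: [[-0.155, 0.988, 0.0], [0.988, 0.155, 0.004], [0.004, 0.001, -1.0]]
force: [0.1, 0.4, -0.4]
finger_gap: 0.0852
grip_force: 0.0
```

Run:
```python
from h import *
from station import robot
s=robot.get_state();print(s["ee_pos"].round(4),s["joints"].round(2),s["force"].round(1))
for n in("top","scene"):
    c=robot.camera_info(n);im,d=robot.get_image(n);W,_=cloud("",im,d,c["camera_matrix"],c["pose"])
    p=sel(W,.42,.65,-.12,.07,.055,.061);print(n,'pan',rect(p),len(p))
    p=sel(W,.45,.6,-.08,.06,.094,.108);print(n,'tin',cv2.minEnclosingCircle((1000*p[:,:2]).astype(np.float32)),p[:,2].mean())
    p=sel(W,.55,.62,.19,.28,.128,.145)
    if len(p)>5:print(n,'sqcap',cv2.minEnclosingCircle((1000*p[:,:2]).astype(np.float32)),p[:,2].mean())
go(s,.5801,.2329,.0753,98.35)
```

```text
[0.5588 0.1423 0.2176] [ 0.43  0.53 -0.96  1.74  0.47  1.12 -0.53] [ 0.1  0.4 -0.4]
top pan (array([528.2, -26.3]), array([159.5, 122.6]), 11.1) 1686
top tin ((527.5611572265625, -6.68679141998291), 32.00957107543945) 0.10103958071060265
scene pan (array([526.9,  -3.9]), array([163.1, 169.9]), 11.3) 1450
scene tin ((527.5656127929688, -6.05661678314209), 35.12984085083008) 0.09956957699530897
scene sqcap ((580.8779296875, 229.87063598632812), 19.042423248291016) 0.13469593633937638
shift [0.571 0.233 0.951] psi 98.94 spin 0.0033
```

move_arm --rows '[-1,0.2,0.08,0,0,-1,0.4,0.16,0,0,-1,0.55,0.23,0,0,-1,0.58,0.24,0.1,0,-1,0.58,0.24,0.2,0,-1,0.58,0.24,0.2,0]'

```text
time_s: 39.65
ee_pos: [0.5809, 0.2241, 0.1831]
ee_rot: [[-0.143, 0.99, -0.005], [0.99, 0.143, -0.004], [-0.003, -0.006, -1.0]]
force: [-0.8, -0.4, -0.7]
finger_gap: 0.0851
grip_force: 0.0
```

Run:
```python
from h import *
from station import robot
s=robot.get_state();print(s["ee_pos"].round(4),s["joints"].round(2))
go(s,.5801,.2329,.0753,98.35)
```

```text
[0.5809 0.2241 0.1831] [ 0.22  0.64 -0.9   1.65  0.55  1.13 -0.69]
shift [0.061 0.007 0.719] psi 98.24 spin -0.0006
```

move_arm --rows '[-1,0,0,0,0,-1,0,0,0,0,-1,0,0,0,0]'

```text
time_s: 39.95
ee_pos: [0.583, 0.2273, 0.1875]
ee_rot: [[-0.144, 0.99, 0.001], [0.99, 0.144, -0.0], [-0.0, 0.001, -1.0]]
force: [0.6, -0.5, 1.1]
finger_gap: 0.0854
grip_force: 0.0
```

Run:
```python
from h import *
from station import robot
s=robot.get_state();print(s["ee_pos"].round(4),s["joints"].round(2))
go(s,.5801,.2329,.0753,98.35)
```

```text
[0.583  0.2273 0.1875] [ 0.22  0.64 -0.91  1.65  0.54  1.13 -0.69]
shift [ 0.04  -0.015  0.748] psi 98.26 spin -0.0005
```

move_arm --rows '[-1,0.04,-0.015,0.1,0,-1,0.04,-0.015,0.3,0,-1,0.04,-0.015,0.48,0,-1,0.04,-0.015,0.6,0,-1,0.04,-0.015,0.69,0,-1,0.04,-0.015,0.73,0,-1,0.04,-0.015,0.748,0,-1,0.04,-0.015,0.748,0,-1,0.04,-0.015,0.748,0]'

```text
time_s: 40.85
ee_pos: [0.5801, 0.2341, 0.0757]
ee_rot: [[-0.145, 0.989, 0.002], [0.989, 0.145, 0.001], [0.0, 0.002, -1.0]]
force: [-0.7, 0.2, -0.3]
finger_gap: 0.0851
grip_force: 0.0
```

move_arm --rows '[1,0,0,0,0,1,0,0,0,0,1,0,0,0,0,1,0,0,0,0,1,0,0,0,0,1,0,0,0,0,1,0,0,0,0,1,0,0,0,0]'

```text
time_s: 41.65
ee_pos: [0.5797, 0.2339, 0.0756]
ee_rot: [[-0.145, 0.989, 0.001], [0.989, 0.145, 0.0], [-0.0, 0.001, -1.0]]
force: [-1.8, -1.0, 4.9]
finger_gap: 0.0574
grip_force: 65.2
```

move_arm --rows '[1,0,0,-0.05,0,1,0,0,-0.2,0,1,0,0,-0.4,0,1,0,0,-0.6,0,1,0,0,-0.8,0,1,0,0,-0.95,0,1,0,0,-1,0,1,0,0,-1,0,1,0,0,-1,0]'

```text
time_s: 42.55
ee_pos: [0.5787, 0.2329, 0.2232]
ee_rot: [[-0.145, 0.989, -0.002], [0.989, 0.145, -0.001], [-0.001, -0.002, -1.0]]
force: [-0.3, -0.2, -3.5]
finger_gap: 0.0572
grip_force: 65.5
```

Run:
```python
from h import *
from station import robot
s=robot.get_state();print(s["ee_pos"].round(4),s["joints"].round(2))
go(s,.5608,-.3899,.23,98.25)
```

```text
[0.5787 0.2329 0.2232] [ 0.22  0.6  -0.93  1.62  0.51  1.19 -0.68]
shift [-4.091 -0.719 -0.04 ] psi 98.32 spin 0.0004
```

move_arm --rows '[1,-0.08,-0.01,0,0,1,-0.22,-0.04,0,0,1,-0.4,-0.07,0,0,1,-0.6,-0.11,0,0,1,-0.817,-0.143,0,0]'

```text
time_s: 43.05
ee_pos: [0.5749, 0.1075, 0.2233]
ee_rot: [[-0.145, 0.989, -0.002], [0.989, 0.145, -0.0], [-0.0, -0.002, -1.0]]
force: [-0.1, -0.2, -4.2]
finger_gap: 0.0568
grip_force: 65.4
```

move_arm --rows '[1,-0.21,-0.03,0,0,1,-0.42,-0.07,0,0,1,-0.62,-0.11,0,0,1,-0.817,-0.144,0,0]'

```text
time_s: 43.45
ee_pos: [0.571, -0.0178, 0.2234]
ee_rot: [[-0.144, 0.99, -0.002], [0.99, 0.144, -0.0], [-0.0, -0.003, -1.0]]
force: [0.6, 0.3, -4.4]
finger_gap: 0.057
grip_force: 65.4
```

move_arm --rows '[1,-0.21,-0.03,0,0,1,-0.42,-0.07,0,0,1,-0.62,-0.11,0,0,1,-0.817,-0.143,0,0]'

```text
time_s: 43.85
ee_pos: [0.5672, -0.142, 0.2233]
ee_rot: [[-0.144, 0.99, -0.003], [0.99, 0.144, 0.0], [0.0, -0.003, -1.0]]
force: [0.2, 0.0, -4.0]
finger_gap: 0.0573
grip_force: 65.4
```

move_arm --rows '[1,-0.21,-0.03,0,0,1,-0.42,-0.07,0,0,1,-0.62,-0.11,0,0,1,-0.817,-0.144,0,0]'

```text
time_s: 44.25
ee_pos: [0.5634, -0.2662, 0.2231]
ee_rot: [[-0.144, 0.99, -0.003], [0.99, 0.144, 0.001], [0.001, -0.002, -1.0]]
force: [1.3, 0.3, -4.1]
finger_gap: 0.0574
grip_force: 65.4
```

move_arm --rows '[1,-0.2,-0.03,0,0,1,-0.4,-0.07,0,0,1,-0.58,-0.1,0,0,1,-0.72,-0.13,0,0,1,-0.8,-0.143,0,0,1,-0.817,-0.143,0,0,1,-0.817,-0.143,0,0,1,-0.817,-0.143,0,0,1,-0.817,-0.143,0,0]'

```text
time_s: 45.15
ee_pos: [0.5623, -0.3863, 0.2249]
ee_rot: [[-0.147, 0.989, 0.0], [0.989, 0.147, 0.0], [0.0, 0.0, -1.0]]
force: [-0.3, 1.0, -2.9]
finger_gap: 0.057
grip_force: 65.4
```

Run:
```python
from h import *
from station import robot
s=robot.get_state();print(s["ee_pos"].round(4),s["joints"].round(2))
go(s,.5607,-.389,.0785,98.25)
```

```text
[ 0.5623 -0.3863  0.2249] [ 1.11  0.68 -0.86  1.46  0.53  1.25  0.34]
shift [-0.016 -0.014  0.976] psi 98.47 spin 0.0012
```

move_arm --rows '[1,-0.016,-0.012,0.1,0,1,-0.016,-0.012,0.3,0,1,-0.016,-0.012,0.5,0,1,-0.016,-0.012,0.68,0,1,-0.016,-0.012,0.8,0,1,-0.016,-0.012,0.89,0,1,-0.016,-0.012,0.94,0,1,-0.016,-0.012,0.96,0,1,-0.016,-0.012,0.96,0,1,-0.016,-0.012,0.96,0]'

```text
time_s: 46.15
ee_pos: [0.5611, -0.3912, 0.0819]
ee_rot: [[-0.145, 0.989, 0.002], [0.989, 0.145, -0.001], [-0.001, 0.001, -1.0]]
force: [0.7, -0.6, -3.9]
finger_gap: 0.0573
grip_force: 65.3
```

move_arm --rows '[1,0,0,0.003,0,1,0,0,0.006,0,1,0,0,0.006,0]'

```text
time_s: 46.45
ee_pos: [0.5604, -0.391, 0.0802]
ee_rot: [[-0.145, 0.989, 0.0], [0.989, 0.145, -0.0], [-0.0, 0.0, -1.0]]
force: [-0.2, -0.2, -4.9]
finger_gap: 0.0573
grip_force: 65.3
```

move_arm --rows '[1,0.006,0,0,0,1,0.012,0,0.004,0,1,0.012,0,0.008,0,1,0.012,0,0.008,0]'

```text
time_s: 46.85
ee_pos: [0.5602, -0.3888, 0.0788]
ee_rot: [[-0.145, 0.989, 0.0], [0.989, 0.145, 0.0], [0.0, 0.0, -1.0]]
force: [-0.8, 1.6, -3.3]
finger_gap: 0.0575
grip_force: 65.4
```

move_arm --rows '[1,0,0,0.003,0,1,0,0,0.006,0,1,0,0,0.006,0]'

```text
time_s: 47.15
ee_pos: [0.5602, -0.3889, 0.0787]
ee_rot: [[-0.145, 0.989, -0.0], [0.989, 0.145, -0.0], [-0.0, -0.0, -1.0]]
force: [-3.0, 1.1, 4.6]
finger_gap: 0.057
grip_force: 66.4
```

move_arm --rows '[0,0,0,0,0,-0.5,0,0,0,0,-1,0,0,0,0,-1,0,0,0,0,-1,0,0,-0.1,0,-1,0,0,-0.3,0,-1,0,0,-0.6,0,-1,0,0,-0.9,0.023,-1,0,0,-1,0.046,-1,0,0,-1,0.046]'

```text
time_s: 48.15
ee_pos: [0.5625, -0.3897, 0.233]
ee_rot: [[0.0, 1.0, 0.006], [1.0, -0.0, -0.004], [-0.004, 0.006, -1.0]]
force: [0.6, -0.1, -1.6]
finger_gap: 0.0857
grip_force: 0.0
```

move_arm --rows '[-1,0.25,0.05,0,0,-1,0.5,0.1,0,0,-1,0.75,0.15,0,0,-1,0.99,0.2,0,0]'

```text
time_s: 48.55
ee_pos: [0.5894, -0.2388, 0.2269]
ee_rot: [[-0.003, 1.0, -0.001], [1.0, 0.003, 0.001], [0.001, -0.001, -1.0]]
force: [0.5, 0.5, -0.4]
finger_gap: 0.0853
grip_force: 0.0
```

move_arm --rows '[-1,0.25,0,0,0,-1,0.5,0,0,0,-1,0.75,0,0,0,-1,0.99,0,0,0]'

```text
time_s: 48.95
ee_pos: [0.5889, -0.0903, 0.2269]
ee_rot: [[-0.003, 1.0, -0.001], [1.0, 0.003, 0.0], [0.0, -0.001, -1.0]]
force: [1.0, -0.4, 0.1]
finger_gap: 0.0856
grip_force: 0.0
```

move_arm --rows '[-1,0.25,0,0,0,-1,0.5,0,0,0,-1,0.75,0,0,0,-1,0.99,0,0,0]'

```text
time_s: 49.35
ee_pos: [0.5888, 0.0579, 0.227]
ee_rot: [[-0.003, 1.0, -0.001], [1.0, 0.003, -0.0], [-0.0, -0.001, -1.0]]
force: [0.4, -0.9, 0.2]
finger_gap: 0.0853
grip_force: 0.0
```

move_arm --rows '[-1,0.25,0,0,0,-1,0.5,0,0,0,-1,0.75,0,0,0,-1,0.99,0,0,0]'

```text
time_s: 49.75
ee_pos: [0.5888, 0.2062, 0.2268]
ee_rot: [[-0.003, 1.0, -0.001], [1.0, 0.003, -0.001], [-0.001, -0.001, -1.0]]
force: [-0.2, 0.8, -0.3]
finger_gap: 0.0856
grip_force: 0.0
```

move_arm --rows '[-1,0.25,0,0,0,-1,0.5,0,0,0,-1,0.75,0,0,0,-1,0.99,0,0,0,-1,0.99,0,0,0,-1,0.99,0,0,0,-1,0.99,0,0,0]'

```text
time_s: 50.45
ee_pos: [0.5897, 0.3518, 0.2268]
ee_rot: [[-0.0, 1.0, -0.001], [1.0, 0.0, -0.002], [-0.002, -0.001, -1.0]]
force: [-0.5, -0.5, -0.3]
finger_gap: 0.0858
grip_force: 0.0
```

Run:
```python
from h import *
from station import robot
s=robot.get_state();print(s["ee_pos"].round(4),s["joints"].round(2))
go(s,.5913,.3686,.0775,90)
n="top";c=robot.camera_info(n);im,d=robot.get_image(n);W,_=cloud("",im,d,c["camera_matrix"],c["pose"])
p=sel(W,.5,.61,-.44,-.34,.135,.147);print('sq cap',cv2.minEnclosingCircle((1000*p[:,:2]).astype(np.float32)),'start 558.8 -392.3')
p=sel(W,.5,.61,-.44,-.34,.107,.118);print('sq shoulder',rect(p),'start 559 -390.5 8.1')
```

```text
[0.5897 0.3518 0.2268] [-0.03  0.69 -0.87  1.44  0.54  1.26 -0.95]
shift [0.114 0.011 0.995] psi 90.02 spin 0.0001
sq cap ((558.5857543945312, -392.3251953125), 18.67720603942871) start 558.8 -392.3
sq shoulder (array([ 558.7, -390.1]), array([56.8, 57.8]), 8.6) start 559 -390.5 8.1
```

move_arm --rows '[-1,0.11,0.01,0.05,0,-1,0.11,0.01,0.15,0,-1,0.11,0.01,0.35,0,-1,0.11,0.01,0.55,0,-1,0.11,0.01,0.73,0,-1,0.11,0.01,0.87,0,-1,0.11,0.01,0.95,0,-1,0.11,0.01,0.99,0,-1,0.11,0.01,0.99,0,-1,0.11,0.01,0.99,0]'

```text
time_s: 51.5
ee_pos: [0.5915, 0.3703, 0.0803]
ee_rot: [[-0.001, 1.0, 0.001], [1.0, 0.001, 0.001], [0.001, 0.001, -1.0]]
force: [0.2, 0.5, 1.2]
finger_gap: 0.0853
grip_force: 0.0
```

move_arm --rows '[1,0,0,0,0,1,0,0,0,0,1,0,0,0,0,1,0,0,0,0,1,0,0,0,0,1,0,0,0,0,1,0,0,0,0,1,0,0,0,0]'

```text
time_s: 52.3
ee_pos: [0.5913, 0.3706, 0.0809]
ee_rot: [[-0.001, 1.0, 0.002], [1.0, 0.001, 0.001], [0.001, 0.002, -1.0]]
force: [-1.9, -0.9, 6.7]
finger_gap: 0.0582
grip_force: 64.3
```

move_arm --rows '[1,0,0,-0.05,0,1,0,0,-0.2,0,1,0,0,-0.4,0,1,0,0,-0.6,0,1,0,0,-0.8,0,1,0,0,-0.95,0,1,0,0,-1,0,1,0,0,-1,0,1,0,0,-1,0]'

```text
time_s: 53.2
ee_pos: [0.5904, 0.3691, 0.2275]
ee_rot: [[-0.001, 1.0, -0.002], [1.0, 0.001, -0.002], [-0.002, -0.002, -1.0]]
force: [-0.3, -0.3, -4.0]
finger_gap: 0.0583
grip_force: 65.2
```

Run:
```python
from h import *
from station import robot
s=robot.get_state();print(s["ee_pos"].round(4),s["joints"].round(2))
go(s,.5698,-.2514,.23,90)
```

```text
[0.5904 0.3691 0.2275] [-0.06  0.71 -0.87  1.41  0.54  1.27 -0.97]
shift [-4.137 -0.141 -0.009] psi 90.04 spin 0.0002
```

move_arm --rows '[1,-0.08,-0.01,0,0,1,-0.22,-0.04,0,0,1,-0.4,-0.07,0,0,1,-0.6,-0.11,0,0,1,-0.825,-0.141,0,0]'

```text
time_s: 53.7
ee_pos: [0.5685, 0.2444, 0.2276]
ee_rot: [[-0.002, 1.0, -0.002], [1.0, 0.002, -0.001], [-0.001, -0.002, -1.0]]
force: [1.3, -0.6, -2.4]
finger_gap: 0.0585
grip_force: 65.3
```

move_arm --rows '[1,-0.21,0,0,0,1,-0.42,0,0,0,1,-0.62,0,0,0,1,-0.825,0,0,0]'

```text
time_s: 54.1
ee_pos: [0.5688, 0.1199, 0.2279]
ee_rot: [[-0.0, 1.0, -0.002], [1.0, 0.0, -0.001], [-0.001, -0.002, -1.0]]
force: [-0.3, 0.3, -3.9]
finger_gap: 0.0581
grip_force: 65.4
```

move_arm --rows '[1,-0.21,0,0,0,1,-0.42,0,0,0,1,-0.62,0,0,0,1,-0.825,0,0,0]'

```text
time_s: 54.5
ee_pos: [0.5686, -0.0036, 0.228]
ee_rot: [[-0.0, 1.0, -0.002], [1.0, 0.0, -0.0], [-0.0, -0.002, -1.0]]
force: [0.1, 0.5, -2.7]
finger_gap: 0.0583
grip_force: 65.4
```

move_arm --rows '[1,-0.21,0,0,0,1,-0.42,0,0,0,1,-0.62,0,0,0,1,-0.825,0,0,0]'

```text
time_s: 54.9
ee_pos: [0.5685, -0.1271, 0.228]
ee_rot: [[-0.0, 1.0, -0.002], [1.0, 0.0, 0.0], [0.0, -0.002, -1.0]]
force: [-0.3, 0.2, -3.9]
finger_gap: 0.0583
grip_force: 65.4
```

move_arm --rows '[1,-0.2,0,0,0,1,-0.4,0,0,0,1,-0.58,0,0,0,1,-0.72,0,0,0,1,-0.8,0,0,0,1,-0.825,0,0,0,1,-0.825,0,0,0,1,-0.825,0,0,0,1,-0.825,0,0,0]'

```text
time_s: 55.8
ee_pos: [0.5706, -0.247, 0.2294]
ee_rot: [[-0.003, 1.0, 0.0], [1.0, 0.003, 0.001], [0.001, 0.0, -1.0]]
force: [-0.0, 0.2, -3.0]
finger_gap: 0.0586
grip_force: 65.4
```

move_arm --rows '[1,0,0,0.1,0,1,0,0,0.3,0,1,0,0,0.5,0,1,0,0,0.65,0,1,0,0,0.75,0,1,0,0,0.81,0,1,0,0,0.85,0,1,0,0,0.85,0,1,0,0,0.85,0,1,0,0,0.85,0]'

```text
time_s: 56.8
ee_pos: [0.5711, -0.2491, 0.1028]
ee_rot: [[-0.001, 1.0, 0.002], [1.0, 0.001, -0.001], [-0.001, 0.002, -1.0]]
force: [0.3, 1.1, -3.5]
finger_gap: 0.0585
grip_force: 65.4
```

Run:
```python
from h import *
from station import robot
s=robot.get_state();print(s["ee_pos"].round(4),s["joints"].round(2))
go(s,.5698,-.2496,.0839,90)
```

```text
[ 0.5711 -0.2491  0.1028] [ 0.93  0.7  -0.78  1.71  0.59  0.97 -0.08]
shift [-0.003 -0.009  0.126] psi 90.04 spin 0.0002
```

move_arm --rows '[1,-0.002,-0.006,0.04,0,1,-0.002,-0.006,0.08,0,1,-0.002,-0.006,0.1,0,1,-0.002,-0.006,0.112,0,1,-0.002,-0.006,0.118,0,1,-0.002,-0.006,0.118,0,1,-0.002,-0.006,0.118,0]'

```text
time_s: 57.5
ee_pos: [0.5697, -0.2491, 0.0841]
ee_rot: [[-0.001, 1.0, 0.001], [1.0, 0.001, -0.0], [-0.0, 0.001, -1.0]]
force: [-0.6, 0.1, -3.6]
finger_gap: 0.0583
grip_force: 65.5
```

move_arm --rows '[1,0,0,0.003,0,1,0,0,0.006,0,1,0,0,0.006,0]'

```text
time_s: 57.8
ee_pos: [0.5697, -0.2492, 0.0839]
ee_rot: [[-0.001, 1.0, 0.001], [1.0, 0.001, -0.001], [-0.001, 0.001, -1.0]]
force: [-2.2, 0.0, 4.2]
finger_gap: 0.0587
grip_force: 65.7
```

move_arm --rows '[0,0,0,0,0,-0.5,0,0,0,0,-1,0,0,0,0,-1,0,0,0,0,-1,0,0,-0.1,0,-1,0,0,-0.3,0,-1,0,0,-0.6,0,-1,0,0,-0.85,0,-1,0,0,-0.9,0,-1,0,0,-0.9,0]'

```text
time_s: 58.8
ee_pos: [0.5708, -0.2494, 0.2209]
ee_rot: [[-0.001, 1.0, 0.004], [1.0, 0.001, -0.002], [-0.002, 0.004, -1.0]]
force: [-0.1, 0.2, -0.0]
finger_gap: 0.0854
grip_force: 0.0
```

move_arm --rows '[-1,0.25,0,0,0,-1,0.5,-0.2,0,0,-1,0.72,-0.4,0,0,-1,0.93,-0.55,0,0]'

```text
time_s: 59.2
ee_pos: [0.4838, -0.108, 0.2164]
ee_rot: [[-0.001, 1.0, -0.004], [1.0, 0.001, 0.001], [0.001, -0.004, -1.0]]
force: [0.5, 0.3, 0.3]
finger_gap: 0.0857
grip_force: 0.0
```

move_arm --rows '[-1,0.25,0,0,0,-1,0.5,0,0,0,-1,0.72,0,0,0,-1,0.93,0,0,0]'

```text
time_s: 59.6
ee_pos: [0.4854, 0.031, 0.217]
ee_rot: [[-0.001, 1.0, -0.002], [1.0, 0.001, -0.0], [-0.0, -0.002, -1.0]]
force: [1.5, 0.3, 0.0]
finger_gap: 0.0857
grip_force: 0.0
```

move_arm --rows '[-1,0.25,0,0,0,-1,0.5,0,0,0,-1,0.72,0,0,0,-1,0.93,0,0,0]'

```text
time_s: 60.0
ee_pos: [0.4854, 0.1704, 0.2168]
ee_rot: [[-0.001, 1.0, -0.002], [1.0, 0.001, -0.0], [-0.0, -0.002, -1.0]]
force: [0.7, 0.4, -0.2]
finger_gap: 0.0854
grip_force: 0.0
```

move_arm --rows '[-1,0.25,0,0,0,-1,0.5,0,0,0,-1,0.72,0,0,0,-1,0.93,0,0,0,-1,0.93,0,0,0,-1,0.93,0,0,0,-1,0.93,0,0,0]'

```text
time_s: 60.7
ee_pos: [0.4863, 0.3072, 0.217]
ee_rot: [[0.0, 1.0, -0.001], [1.0, -0.0, -0.002], [-0.002, -0.001, -1.0]]
force: [0.6, 0.7, -0.2]
finger_gap: 0.0853
grip_force: 0.0
```

Run:
```python
from h import *
from station import robot
s=robot.get_state();print(s["ee_pos"].round(4),s["joints"].round(2))
go(s,.4869,.3091,.0704,90)
n="top";c=robot.camera_info(n);im,d=robot.get_image(n);W,_=cloud("",im,d,c["camera_matrix"],c["pose"])
p=sel(W,.53,.61,-.29,-.2,.141,.153);print('round cap',cv2.minEnclosingCircle((1000*p[:,:2]).astype(np.float32)),'start 567.3 -250.7')
```

```text
[0.4863 0.3072 0.217 ] [ 0.11  0.53 -0.97  1.74  0.48  1.13 -1.  ]
shift [0.014 0.005 0.977] psi 89.99 spin -0.0001
round cap ((568.0126953125, -248.97340393066406), 19.42625617980957) start 567.3 -250.7
```

Good. Now the lever tin.

move_arm --rows '[-1,0.005,0.005,0.1,0,-1,0.005,0.005,0.3,0,-1,0.005,0.005,0.5,0,-1,0.005,0.005,0.7,0,-1,0.005,0.005,0.85,0,-1,0.005,0.005,0.93,0,-1,0.005,0.005,0.97,0,-1,0.005,0.005,0.97,0,-1,0.005,0.005,0.97,0]'

```text
time_s: 61.65
ee_pos: [0.4878, 0.31, 0.0735]
ee_rot: [[-0.001, 1.0, 0.001], [1.0, 0.001, 0.001], [0.001, 0.001, -1.0]]
force: [-0.1, 0.1, -0.4]
finger_gap: 0.0851
grip_force: 0.0
```

move_arm --rows '[1,0,0,0,0,1,0,0,0,0,1,0,0,0,0,1,0,0,0,0,1,0,0,0,0,1,0,0,0,0,1,0,0,0,0,1,0,0,0,0]'

```text
time_s: 62.45
ee_pos: [0.4875, 0.3102, 0.0739]
ee_rot: [[-0.001, 1.0, 0.001], [1.0, 0.001, 0.001], [0.001, 0.001, -1.0]]
force: [-1.1, -1.0, 5.4]
finger_gap: 0.0625
grip_force: 64.7
```

move_arm --rows '[1,0,0,-0.05,0,1,0,0,-0.2,0,1,0,0,-0.4,0,1,0,0,-0.6,0,1,0,0,-0.8,0,1,0,0,-0.95,0,1,0,0,-1,0,1,0,0,-1,0,1,0,0,-1,0]'

```text
time_s: 63.35
ee_pos: [0.4867, 0.3088, 0.2214]
ee_rot: [[-0.001, 1.0, -0.001], [1.0, 0.001, -0.001], [-0.001, -0.001, -1.0]]
force: [-0.7, -0.7, -3.6]
finger_gap: 0.0628
grip_force: 66.7
```

Run:
```python
from h import *
from station import robot
s=robot.get_state();print(s["ee_pos"].round(4),s["joints"].round(2))
go(s,.4954,-.3214,.25,90)
```

```text
[0.4867 0.3088 0.2214] [ 0.11  0.52 -0.97  1.74  0.47  1.14 -1.  ]
shift [-4.201  0.055 -0.185] psi 90.04 spin 0.0002
```

move_arm --rows '[1,-0.08,0,-0.05,0,1,-0.22,0.02,-0.1,0,1,-0.4,0.04,-0.15,0,1,-0.62,0.055,-0.15,0,1,-0.839,0.055,-0.15,0]'

```text
time_s: 63.85
ee_pos: [0.4949, 0.1823, 0.2436]
ee_rot: [[-0.001, 1.0, -0.002], [1.0, 0.001, -0.0], [-0.0, -0.002, -1.0]]
force: [-0.2, -0.4, -4.0]
finger_gap: 0.063
grip_force: 66.7
```

move_arm --rows '[1,-0.21,0,0,0,1,-0.42,0,0,0,1,-0.63,0,0,0,1,-0.839,0,0,0]'

```text
time_s: 64.25
ee_pos: [0.4944, 0.0563, 0.2436]
ee_rot: [[-0.001, 1.0, -0.003], [1.0, 0.001, 0.0], [0.0, -0.003, -1.0]]
force: [1.0, -0.7, -2.9]
finger_gap: 0.0629
grip_force: 66.7
```

move_arm --rows '[1,-0.21,0,0,0,1,-0.42,0,0,0,1,-0.63,0,0,0,1,-0.839,0,0,0]'

```text
time_s: 64.65
ee_pos: [0.4945, -0.0693, 0.2436]
ee_rot: [[-0.001, 1.0, -0.002], [1.0, 0.001, 0.001], [0.001, -0.002, -1.0]]
force: [0.7, 0.4, -3.7]
finger_gap: 0.0628
grip_force: 66.7
```

move_arm --rows '[1,-0.21,0,0,0,1,-0.42,0,0,0,1,-0.63,0,0,0,1,-0.839,0,0,0]'

```text
time_s: 65.05
ee_pos: [0.4946, -0.1949, 0.2434]
ee_rot: [[-0.001, 1.0, -0.003], [1.0, 0.001, 0.001], [0.001, -0.003, -1.0]]
force: [0.3, 0.2, -2.8]
finger_gap: 0.0626
grip_force: 66.7
```

move_arm --rows '[1,-0.2,0,0,0,1,-0.4,0,0,0,1,-0.58,0,0,0,1,-0.72,0,0,0,1,-0.8,0,0,0,1,-0.839,0,0,0,1,-0.839,0,0,0,1,-0.839,0,0,0,1,-0.839,0,0,0]'

```text
time_s: 65.95
ee_pos: [0.4964, -0.318, 0.2453]
ee_rot: [[-0.003, 1.0, 0.0], [1.0, 0.003, 0.0], [0.0, 0.0, -1.0]]
force: [0.8, 0.4, -3.3]
finger_gap: 0.063
grip_force: 66.7
```

move_arm --rows '[1,0,0,0.1,0,1,0,0,0.3,0,1,0,0,0.5,0,1,0,0,0.7,0,1,0,0,0.85,0,1,0,0,0.95,0,1,0,0,1,0,1,0,0,1,0,1,0,0,1,0,1,0,0,1,0]'

```text
time_s: 66.95
ee_pos: [0.4969, -0.3201, 0.0964]
ee_rot: [[-0.001, 1.0, 0.002], [1.0, 0.001, -0.001], [-0.001, 0.002, -1.0]]
force: [-0.6, -0.4, -3.6]
finger_gap: 0.063
grip_force: 66.7
```

Run:
```python
from h import *
from station import robot
s=robot.get_state();print(s["ee_pos"].round(4),s["joints"].round(2))
go(s,.4956,-.3204,.0769,90)
```

```text
[ 0.4969 -0.3201  0.0964] [ 1.1   0.66 -0.78  1.8   0.57  0.92  0.07]
shift [-0.002 -0.009  0.13 ] psi 90.04 spin 0.0002
```

move_arm --rows '[1,0,-0.005,0.04,0,1,0,-0.005,0.08,0,1,0,-0.005,0.1,0,1,0,-0.005,0.112,0,1,0,-0.005,0.12,0,1,0,-0.005,0.12,0,1,0,-0.005,0.12,0]'

```text
time_s: 67.65
ee_pos: [0.4954, -0.3197, 0.0772]
ee_rot: [[-0.001, 1.0, 0.0], [1.0, 0.001, -0.0], [-0.0, 0.0, -1.0]]
force: [-0.5, -0.2, -3.5]
finger_gap: 0.0629
grip_force: 67.0
```

move_arm --rows '[1,0,0,0.003,0,1,0,0,0.006,0,1,0,0,0.006,0]'

```text
time_s: 67.95
ee_pos: [0.4954, -0.3198, 0.077]
ee_rot: [[-0.001, 1.0, 0.0], [1.0, 0.001, -0.001], [-0.001, 0.0, -1.0]]
force: [-1.8, 1.0, 5.5]
finger_gap: 0.0625
grip_force: 67.2
```

Contact. Release, retreat upwards and check.

move_arm --rows '[0,0,0,0,0,-0.5,0,0,0,0,-1,0,0,0,0,-1,0,0,0,0,-1,0,0,-0.1,0,-1,0,0,-0.3,0,-1,0,0,-0.6,0,-1,0,0,-0.85,0,-1,0,0,-1,0,-1,0,0,-1,0]'

```text
time_s: 68.95
ee_pos: [0.4979, -0.3203, 0.2314]
ee_rot: [[-0.001, 1.0, 0.007], [1.0, 0.001, -0.005], [-0.005, 0.007, -1.0]]
force: [0.8, -0.4, -0.5]
finger_gap: 0.0853
grip_force: 0.0
```

move_arm --rows '[-1,0.2,-0.3,0,0,-1,0.4,-0.5,0,0,-1,0.7,-0.6,0,0,-1,1,-0.6,0,0,-1,1,-0.6,0,0,-1,1,-0.6,0,0,-1,1,-0.6,0,0]'

```text
time_s: 69.65
ee_pos: [0.4052, -0.1706, 0.2263]
ee_rot: [[-0.0, 1.0, 0.0], [1.0, 0.0, -0.0], [-0.0, 0.0, -1.0]]
force: [0.3, 0.1, 0.7]
finger_gap: 0.0851
grip_force: 0.0
```

Run:
```python
from h import *
from station import robot
n="top";c=robot.camera_info(n);im,d=robot.get_image(n);W,_=cloud("",im,d,c["camera_matrix"],c["pose"])
cv2.imwrite("pics/top4.png",im)
for nm,b,st in(('lever',(.45,.54,-.37,-.28,.111,.125),'494 -322'),('round',(.53,.61,-.29,-.2,.141,.153),'567.3 -250.7'),('sq',(.5,.61,-.44,-.34,.135,.147),'558.8 -392.3'),('paste',(.45,.6,-.08,.06,.094,.108),'pan 523 -3')):
    p=sel(W,*b);print(nm,len(p),len(p) and np.round(cv2.minEnclosingCircle((1000*p[:,:2]).astype(np.float32))[0],1),st)
im,_=robot.get_image("scene");cv2.imwrite("pics/scene4.png",im)
```

```text
lever 269 [ 522.2 -329.8] 494 -322
round 236 [ 567.5 -249.3] 567.3 -250.7
sq 213 [ 557.2 -391.6] 558.8 -392.3
paste 668 [525.5  -4.2] pan 523 -3
```

View pics/top4.png

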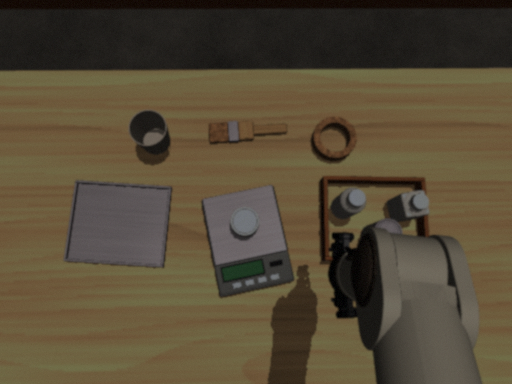

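View pics/scene4.png

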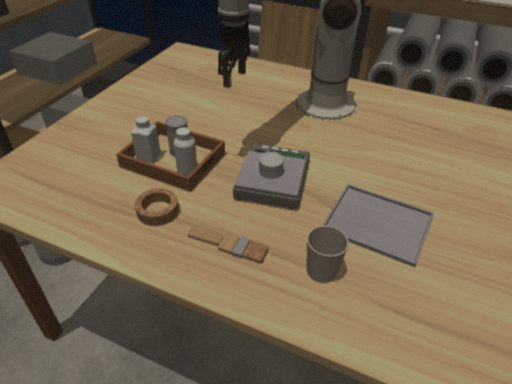

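Final views: the paste tin is centred on the pan (243,222 in the top view). The tall tin and both bottles stand in the tote as in the first scene picture (177,122; 185,135; 143,123); the arm hides part of the tall tin in the top view. The tray is empty and the bystanders haven't moved.

```bash
python3 -c "
from station import robot
print(robot.hand_in())"
```

```text
the job is handed in; nothing more can be done
None
```

I handed in the finished job: the paste tin stands within about 4 mm of the middle of the scale's pan, and the tall tin and both bottles are back upright in their starting places in the tote; I got no verdict back.

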